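# Fit the punch rod into the petal press and hold it over the paper

### The arm

A 7-joint arm with a two-finger parallel gripper is mounted at the origin on the work surface. World frame = base frame: x ahead of the robot, y to its left, z up, the work surface at z = 0. Lengths are in mm, angles in rad, forces in N, time in s.
With the tool pointing down it reaches from about 425 to 950 mm from the base axis. Payload 4.7 kg.
Tool frame: the origin (TCP) lies on the front face of the gripper's body, between the roots of the fingers; the fingertips stand env.tips_ahead ahead of it and the grasp point (between the pads) lies 51 mm ahead of it (env.tips_ahead is the distance from the TCP to the fingertips, in mm); x points along the fingers, z is the direction in which the jaws open and shut, and the axes are right-handed (so a half turn about x gives the same grasp; the last joint's range is limited). The gripper opens to 87 mm and grips with 3 to 60 N. Pads are 19 mm wide; open, the fingers measure 117 mm over their backs; the gripper's body (75 mm by 190 mm) begins 51 mm behind the grasp point.
Start: joints at [1.158, 0.469, -0.049, 1.532, 0.024, 1.141, -0.082], TCP at [252.794, -625.889, 292.273] pointing down, gripper open.
Joint ranges: [-2.59, 2.59], [-0.33, 1.99], [-1.39, 1.29], [0.1, 2.45], [-1.04, 4.18], [0.21, 1.99], [-2.66, 2.66]. Speed limits (rad/s): [2.57, 2.57, 3.14, 3.14, 3.14, 3.14, 3.14].

### API

Orientations are given as a rotation vector (axis times angle).
In Python, from plant import env gives the robot as it stands.
- The arm moves only by the tool apply_moves, never from a script. Its argument "targets" is a list of rows, each a list of 3 entries, a list of its own where there are three numbers: the turn, a rotation vector about the tool's x, y, z in degrees, then the shift along the tool's x, y, z in mm, then the gripper's target within -1 to 1 (fully open at 1, half-way at 0, shut at -1). In form: [[[rx, ry, rz], [x, y, z], grip], ...]. A call has 1 to 12 rows; each row shifts and turns the commanded pose from where the row before left it, along the tool's axes as they then stand; what a row does not reach is not made up. A row lasts 1/8 s, in which the tool goes at most 62.5 mm and 10.7 degrees, less where a joint would pass 70% of its speed; a pose out of reach is approached as far as the arm can. A call is refused whole if a number of a shift passes 62.5 or a number of a turn 10.7, either way. A call with a gripper value outside its range is refused whole. The fingers move at their own pace and stop on an object; "squeeze" is the grip in N (left out, the last holds). Time passes only in rows, so rows that do not move let the fingers close. It gives the time, the measured TCP pose, the force and the opening at its end, in the units of the state.
- env.get_obs(): the state, without advancing time (a new reading comes with each control period).
- env.capture(name): name is "scene" or "side" or "wrist"; returns a dict with "color" (480x640x3 uint8, blue, green, red), "camera_matrix" (3x3 intrinsics, pixels), "k1" (the pictures are not rectified: a ray, as slopes to the right and down, at radius r is drawn at 1 + k1 r^2 times it, then the intrinsics apply), "camera_from_world" (4x4, takes a point from world to camera coordinates); the wrist camera has in their place "tool_from_camera" (4x4, takes a point from camera to tool coordinates, whose origin is the TCP and whose axes are the tool frame's). Camera axes: x right, y down, z forward; pixel columns grow to the right and rows downward; lengths in mm; the calibration is good to about 2 mm. A picture is of the moment at which its call begins: read the wrist's pose just before it. There is no depth.
- env.finish_job(): hands the job in, once; it reports no verdict.
The state is a dict: "clock": time; "qpos": joint angles; "dq": joint speeds; "tau": joint torques, N m; "tool_pos": TCP position; "ee_rot": TCP orientation; "force": force on the tool from outside, world axes, zero at the start; "moment": the same for the moment, N m; "gripper_width": finger opening in mm.
Only numpy, scipy, OpenCV 4.12 (cv2) and the standard library are available. Lean on these libraries where they do the work, as an engineer would, in place of code of your own. Each camera call takes 0.05 s, during which the arm holds its last target.

### The job

Swing the red gate of the green paper-petal press fully open, then take the punch rod from its wooden stand by its dark handle and thread it straight down through both brass-rimmed guides, the upper one and then the lower one. Finish while holding the rod still and upright in the gripper, with its nose clearly below the lower guide arm and hovering clear of the paper pad: do not let go and do not rest it on the pad. Leave the vase, mug and jar where they stand.

Things in the scene. Friction and masses are not known exactly. Their poses are not given: they have to be found in the camera images.
- press: Green C-frame hand press fixed to the table; place and yaw vary. Origin on the table under the common vertical axis of its two guide bores, z up. Base plate 110 (x) by 170 (y) by 12 mm, on it a white paper pad 60 by 60 mm, top at z = 15 mm. Column 60 by 30 mm at the -y end (y = -80 to -50), up to z = 131 mm. Two arms reach from it to +y, each with a 15 mm bore at x = y = 0.
- upper_guide (a point): Bore axis at the top of the upper arm's brass flange, 134 mm above the table; axes as the press. Upper arm: z = 115 to 131 mm, x = -30 to 30, y = -80 to 85 mm, 15 mm bore right through; flange 3 mm high, 32 mm outside and 18 mm inside diameter.
- lower_guide (a point): Bore axis at the top of the lower arm's brass flange (as the upper one), 74 mm above the table; axes as the press. Lower arm: z = 55 to 71 mm, x = -25 to 25, y = -55 to 25 mm, 15 mm bore right through. Its underside is 19 mm below this point, the pad's top 59 mm below.
- gate (a joint): Angle of the red gate, a flat quarter-turn lever on a vertical hinge on top of the upper arm. 0 = shut (its disc covers the upper bore), 1.571 = fully open at its stop; it grows anticlockwise seen from above. Starts near shut. Stays where it is left; moving it takes about 1.5 N at the knob.
- gate_hinge (a point): Hinge point of the gate, on the press at x = 0, y = 60 mm, z = 136 mm (the underside of the gate's 6 mm plate).
- gate_knob (a point): Middle of the gate's black upright round knob, 16 mm diameter, standing from z = 142 to 188 mm above the table (this point: 166 mm), 60 mm from the hinge on the side away from the disc. In the press frame it is at x = 0, y = 120 mm when shut and at x = -60, y = 60 mm when open.
- stand: Light wooden block 80 by 80 by 70 mm fixed to the table, its place and yaw vary; origin at the centre of its underside. A 15 mm hole 60 mm deep in the middle of its top holds the rod upright.
- rod: Punch rod, about 0.16 kg (varies), at first upright in the stand; origin at the tip of its nose, z along the rod to the handle. Steel shank 12 mm diameter, 125 mm long, its last 12 mm tapering to 6 mm at the nose; above it a dark wooden square handle 22 by 22 mm (sides along the rod's x and y), 45 mm long, 125 to 170 mm from the nose.
- rod_nose (a point): Tip of the rod's nose (the rod's origin).
- rod_handle (a point): Centre of the rod's square handle, 147.5 mm above the nose.
- vase: Bystander: brown bud vase, 64 mm diameter, 78 mm high; origin at the centre of its underside.
- mug: Bystander: brown cup, 72 mm diameter, 85 mm high; origin at the centre of its underside.
- jar: Bystander: amber jar with black cap, 60 mm diameter, 85 mm high; origin at the centre of its underside.
Not all that is in view belongs to the job. Leave any blue or pink look-alike of the rod alone.

How it is judged:
By the outcome, as a careful person would: the job done as asked, in the order asked, and still so for the second after the job is handed in, while the arm keeps its last pose, push and grip.
It also fails if it takes over 64 s, if anything falls off the work surface, if the arm or the gripper's body presses on something with over 40 N, if the wrist force passes 120 N, or if a joint passes its speed limit or range.

## Working session

There is one attempt and no reset: what is moved stays moved. The work goes in short steps, Python scripts to look and compute and a tool call to move; the robot and the scene stay as the last step left them, time stands still between calls to the robot, and variables do not carry over. Pictures are saved under pics/ and viewed, and the job is handed in when it is done.

Besides the shell and the picture viewer there is one more tool, called after "Request:" by a JSON object that holds its "method" and its "body". apply_moves: Moves the arm, as the interface text tells. Its arguments: {"type":"object","properties":{"targets":{"type":"array","items":{"type":"array"}},"squeeze":{"type":"number"}},"required":["targets"]}

```bash
ls; mkdir -p pics
python3 - <<'E'
from plant import env
import cv2
o=env.get_obs(); print(o, env.tips_ahead)
for n in ("scene","side","wrist"):
    c=env.capture(n); cv2.imwrite(f"pics/{n}0.png",c["color"]); print(n,{k:v for k,v in c.items() if k!="color"})
print(env.get_obs()["clock"])
E
```

```text
pics
{'clock': 0.0, 'qpos': array([ 1.15806755,  0.46945949, -0.04860145,  1.5337156 ,  0.02413003,
        1.14100971, -0.0823279 ]), 'dq': array([ 5.66604727e-04, -8.09097153e-04, -2.04622609e-04, -1.33563324e-03,
        8.13921028e-05,  6.69069847e-04,  4.77569571e-04]), 'tau': array([ 4.83522963e-04, -5.07972872e+01, -8.03507748e-02, -2.36150390e+01,
       -6.12955168e-02,  3.78312101e-02,  1.43717198e-04]), 'tool_pos': array([ 252.60149854, -625.43890752,  291.17799363]), 'ee_rot': array([ 0.9230529 ,  1.36844998, -0.92134169]), 'force': array([ 0.36843592, -0.84973591,  0.09543459]), 'moment': array([ 0.05057706,  0.0055561 , -0.02124544]), 'gripper_width': 86.79732332955516} 69.7
scene {'camera_matrix': array([[446.19126641,   0.        , 319.10261884],
       [  0.        , 446.19126641, 232.30533272],
       [  0.        ,   0.        ,   1.        ]]), 'k1': -0.09125461694834053, 'camera_from_world': array([[ 7.81939083e-01,  6.23310162e-01, -7.46412771e-03,
        -4.25407234e+02],
       [ 4.08110839e-01, -5.20950438e-01, -7.49704064e-01,
        -1.28345235e+02],
    
[... 611 characters left out ...]
12872068e-01,
         9.81113640e+02],
       [ 0.00000000e+00,  0.00000000e+00,  0.00000000e+00,
         1.00000000e+00]])}
wrist {'camera_matrix': array([[361.11207453,   0.        , 314.13753941],
       [  0.        , 361.11207453, 241.11791126],
       [  0.        ,   0.        ,   1.        ]]), 'k1': -0.04822724446997856, 'tool_from_camera': array([[ 5.62570497e-04, -2.85210079e-01,  9.58464863e-01,
        -9.33943464e+01],
       [-1.15087326e-03, -9.58464565e-01, -2.85209315e-01,
         7.73094570e+01],
       [ 9.99999180e-01, -9.42621237e-04, -8.67444541e-04,
         3.24253976e-01],
       [ 0.00000000e+00,  0.00000000e+00,  0.00000000e+00,
         1.00000000e+00]])}
0.15
```

View pics/scene0.png

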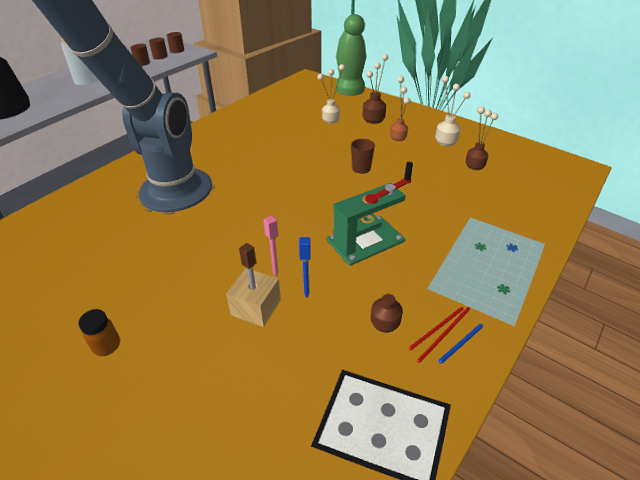

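View pics/side0.png

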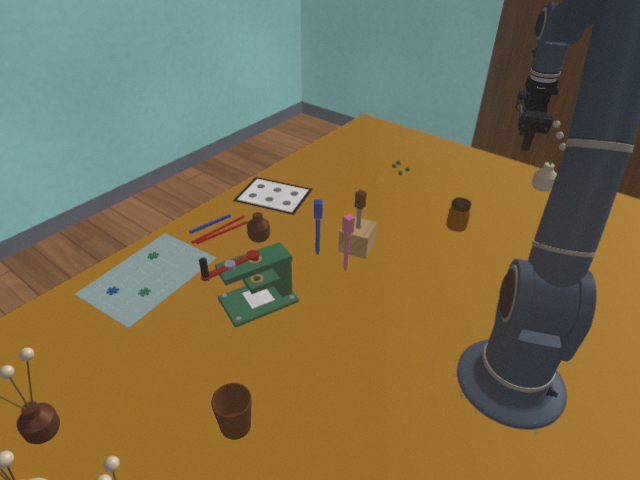

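View pics/wrist0.png

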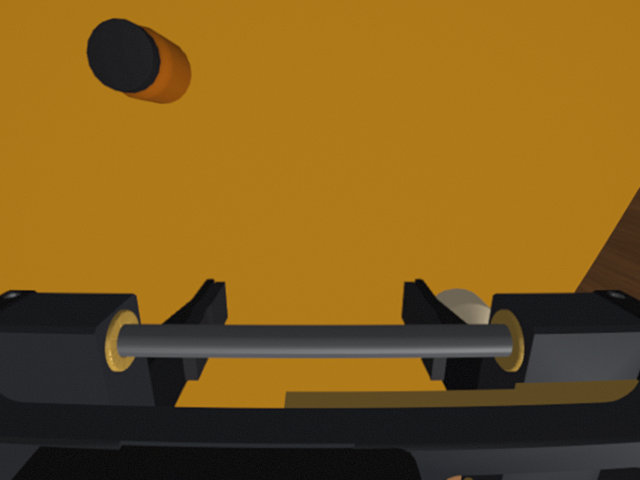

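The scene view shows the press at about (368,225), the stand at (253,297), and the rod handle at (248,256). The pink and blue look-alikes stand close to the stand, and the jar, vase and mug are also in view. Next I'll enlarge crops to measure from.

```bash
cat > h.py <<'E'
import numpy as np, cv2
from scipy.spatial.transform import Rotation as R
from scipy.optimize import least_squares
def cam(c):
    return c["camera_matrix"],c["k1"],c["camera_from_world"]
def wristcam(c,o):
    T=np.eye(4);T[:3,:3]=R.from_rotvec(o["ee_rot"]).as_matrix();T[:3,3]=o["tool_pos"]
    return c["camera_matrix"],c["k1"],np.linalg.inv(T@c["tool_from_camera"])
def proj(C,P):
    K,k1,M=C; P=np.atleast_2d(P); p=P@M[:3,:3].T+M[:3,3]; s=p[:,:2]/p[:,2:]
    s=s*(1+k1*(s**2).sum(1,keepdims=True)); return s*[K[0,0],K[1,1]]+[K[0,2],K[1,2]]
def ray(C,uv):
    K,k1,M=C; d=(np.array(uv,float)-[K[0,2],K[1,2]])/[K[0,0],K[1,1]]; s=d.copy()
    for _ in range(20): s=d/(1+k1*(s@s))
    Rm=M[:3,:3]; return -Rm.T@M[:3,3], Rm.T@np.array([s[0],s[1],1])
def atz(C,uv,z):
    o,d=ray(C,uv); return o+d*(z-o[2])/d[2]
def tri(Cs,uvs):
    f=lambda X:np.concatenate([(proj(C,X)[0]-uv) for C,uv in zip(Cs,uvs)])
    r=least_squares(f,[500,-300,80]); return r.x,r.fun
def zoom(img,x0,y0,x1,y1,f,name,step=10):
    c=cv2.resize(img[y0:y1,x0:x1],None,fx=f,fy=f,interpolation=cv2.INTER_CUBIC)
    for x in range((x0//step+1)*step,x1,step):
        cv2.line(c,((x-x0)*f,0),((x-x0)*f,8),(255,255,255),1)
        cv2.putText(c,str(x),((x-x0)*f-10,20),0,.4,(255,255,255),1)
    for y in range((y0//step+1)*step,y1,step):
        cv2.line(c,(0,(y-y0)*f),(8,(y-y0)*f),(255,255,255),1)
        cv2.putText(c,str(y),(10,(y-y0)*f+4),0,.4,(255,255,255),1)
    cv2.imwrite(name,c)
E
python3 - <<'E'
import pickle
from h import *
from plant import env
cs={n:env.capture(n) for n in("scene","side")}
pickle.dump(cs,open("c0.pkl","wb"))
s=cs["scene"]["color"];d=cs["side"]["color"]
zoom(s,320,150,430,275,7,"pics/a1.png".replace("a1","a1")) if 0 else None
zoom(s,322,155,422,270,5,"pics/sp.png")
zoom(s,220,205,320,330,4,"pics/ss.png")
zoom(d,190,230,310,330,5,"pics/dp.png")
zoom(d,305,180,385,280,5,"pics/ds.png")
E
```

```text
(no output)
```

View pics/sp.png

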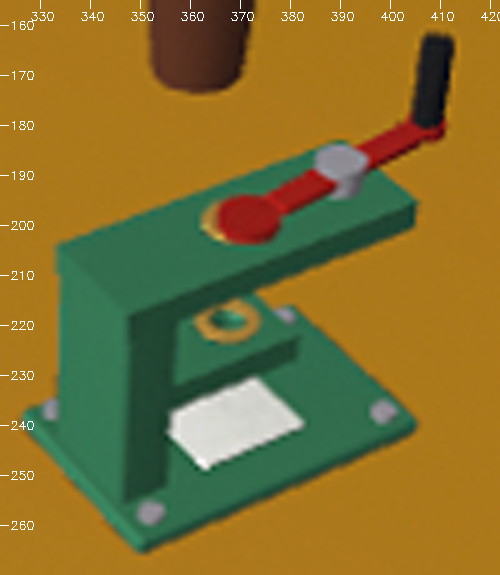

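View pics/ss.png

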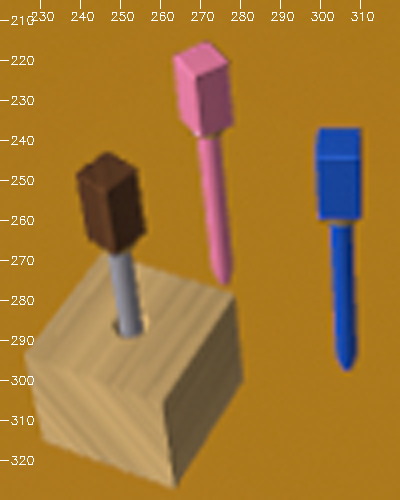

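View pics/dp.png

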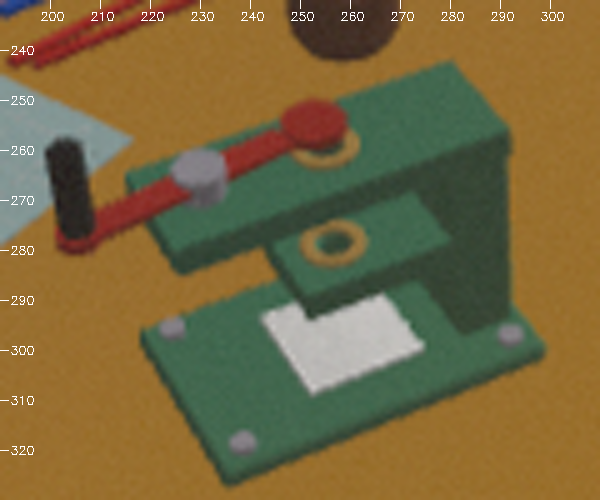

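View pics/ds.png

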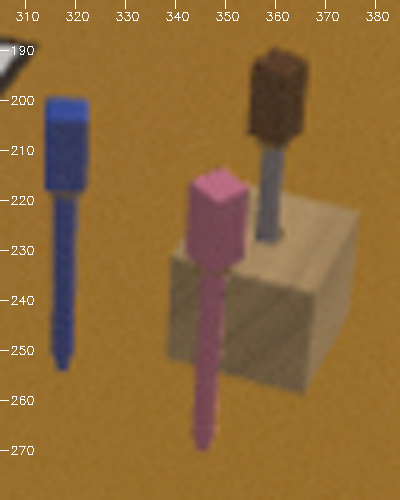

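```bash
cat > fit0.py <<'E'
import pickle
from h import *
cs=pickle.load(open("c0.pkl","rb")); S=cam(cs["scene"]);D=cam(cs["side"])
def fit(obsS,obsD,x0,yaws):
    best=None
    for y0 in yaws:
        def f(p):
            T=lambda P:np.array(P)@R.from_euler('z',p[2]).as_matrix().T+[p[0],p[1],0]
            e=[]
            for C,ob in((S,obsS),(D,obsD)):
                e.append((proj(C,T([o[0] for o in ob]))-np.array([o[1] for o in ob])+0.4).ravel())
            return np.concatenate(e)
        r=least_squares(f,[*x0,y0],loss='soft_l1')
        if best is None or r.cost<best.cost: best=r; 
    print(best.x, np.round(best.fun.reshape(-1,2),1).tolist()); return best.x
pS=[((-55,-85,12),(327,237.6)),((55,-85,12),(350.4,263.6)),((55,85,12),(405,239)),((-30,-80,131),(333.4,204)),((30,-80,131),(347.6,218.4)),((30,85,131),(405,195.4)),((-30,85,131),(390.6,183.6)),((0,0,74),(367.6,218.6)),((30,-30,15),(363,248.6)),((30,30,15),(382.6,239.6))]
pD=[((-30,-80,131),(292,256.4)),((30,-80,131),(280.6,242)),((30,85,131),(215.4,265.6)),((-30,85,131),(226.4,283)),((55,85,12),(218,297)),((-55,85,12),(236,325)),((-55,-85,12),(299,299.6)),((0,0,74),(256.6,278.6)),((30,30,15),(242.4,294)),((-30,30,15),(253,309)),((-30,-30,15),(274.6,299.4))]
g=atz(S,(367,218),74)[:2]; print(g)
fit(pS,pD,g,np.arange(-3,3.2,.5))
a=40
g=atz(S,(252,288),70)[:2]
sS=[((-a,-a,70),(226.75,293)),((-a,a,70),(246.2,270.5)),((a,a,70),(278.75,278.2)),((a,-a,70),(261.2,305.5)),((-a,-a,0),(230.5,315)),((a,-a,0),(263.7,326.7)),((a,a,0),(280.7,300))]
# side corners: identify numerically
x=fit(sS,[((0,0,70),(359,228.5))],g,[-1,0,1])
T=lambda P:np.array(P)@R.from_euler('z',x[2]).as_matrix().T+[x[0],x[1],0]
for q in [(-a,-a,70),(-a,a,70),(a,a,70),(a,-a,70),(0,0,70)]: print(q,proj(D,T(q))[0])
for n,u,v in [("knobtop",(409.4,162.2),(203,258.6)),("knobbot",(407,180.4),(205.4,277)),("handtop",(247,247.5),(360.8,191.6)),("pinktop",(270.5,219.5),(348.5,216.7)),("pinknose",(275.6,275.5),(345.2,269.5)),("bluetop",(305,240),(318,202)),("bluenose",(306.3,297),(317.4,253.5)),("disc",(371,198.5),(253,254.5)),("uhinge",(390,187),(230,263))]:
    X,e=tri([S,D],[u,v]); print(n,np.round(X,1),np.round(e,1))
for n,u,z in [("jar",(94,322),80),("vase",(387,315),40),("mug",(362,145),80)]: print(n,atz(S,u,z).round())
E
python3 fit0.py
```

```text
[566.99407058 157.61721235]
[ 5.65843865e+02  1.56832122e+02 -3.44832659e-01] [[-2.1, -0.5], [-0.6, -0.0], [0.6, -1.2], [-0.9, 0.0], [-0.3, -0.3], [-0.2, -0.9], [-1.6, -1.5], [-0.8, -0.2], [-0.4, -0.7], [-0.4, -0.5], [-0.1, -1.1], [-1.1, -0.4], [-0.7, -0.6], [-1.0, -2.4], [-1.3, -0.8], [-0.7, 0.4], [0.8, -1.5], [-0.2, -0.3], [-0.8, -0.7], [-0.7, -0.4], [0.2, -0.1]]
[ 5.00354677e+02 -1.65980888e+02  2.70152144e-01] [[-0.6, 0.5], [-0.4, -3.0], [0.0, -0.1], [-0.7, -0.0], [0.5, -0.1], [0.1, 0.1], [0.3, -0.3], [-1.5, -1.6]]
(-40, -40, 70) [375.67456447 222.08333798]
(-40, 40, 70) [366.54454044 238.46902348]
(40, 40, 70) [337.93976073 231.09898881]
(40, -40, 70) [348.14972198 215.34203329]
(0, 0, 70) [357.05127212 226.53282021]
knobtop [601.3 270.1 189. ] [-0.8  0.2 -0.7 -0.2]
knobbot [602.2 271.  136.9] [-0.5  0.1 -0.4 -0.1]
handtop [ 501.3 -167.1  179.5] [-0.8 -0.1 -1.1  0.2]
pinktop [469.5 -69.5 168.4] [-0.9 -0.1 -1.   0.1]
pinknose [468.7 -70.2  -1.6] [-0.5 -0.  -0.6  0.1]
bluetop [566.9 -73.7 168.5] [-0.8 -0.  -1.   0. ]
bluenose [566.9 -76.   -1.6] [-0.5 -0.  -0.6  0. ]
disc [574.5 153.3 138.7] [-0.6  0.1 -0.5 -0.1]
uhinge [588.6 211.4 144.5] [-0.8  0.2 -0.8 -0.2]
jar [ 334. -433.   80.]
vase [750. -38.  40.]
mug [369. 426.  80.]
```

```bash
cat > st.py <<'E'
from h import *
from plant import env
def state():
    o=env.get_obs(); M=R.from_rotvec(o["ee_rot"]).as_matrix()
    print("t",round(o["clock"],2),"p",o["tool_pos"].round(1),"F",o["force"].round(1),"M",o["moment"].round(2),"w",round(o["gripper_width"],1),"q",o["qpos"].round(2))
    print("axes x,y,z:\n",M.T.round(4))
    return o,M
def need(target,yawz,o=None,M=None):
    """rotation vec(deg, tool axes) and shift (tool axes) to reach TCP target with tool down and tool z (jaw) at heading yawz"""
    x=np.array([0,0,-1.]);z=np.array([np.cos(yawz),np.sin(yawz),0]);y=np.cross(z,x)
    G=np.stack([x,y,z],1); 
    rv=np.degrees(R.from_matrix(M.T@G).as_rotvec())
    print("turn",rv.round(2),"shift now-axes",(M.T@(np.array(target)-o["tool_pos"])).round(1),"shift goal-axes",(G.T@(np.array(target)-o["tool_pos"])).round(1))
if __name__=="__main__": state()
E
python3 - <<'E'
from st import *
o,M=state()
py=-0.345
for dz in (0,-np.pi/4,np.pi/4,np.pi/2): 
    for k in (0,np.pi): print(np.degrees(py+dz+k)); need([601.7,270.5,300],py+dz+k,o,M)
E
```

```text
t 0.25 p [ 252.7 -625.7  291.8] F [ 0.1 -0.1  0.4] M [-0.02  0.05  0.07] w 86.5 q [ 1.16  0.47 -0.05  1.53  0.02  1.14 -0.08]
axes x,y,z:
 [[-3.000e-04  7.000e-04 -1.000e+00]
 [ 9.273e-01  3.744e-01  0.000e+00]
 [ 3.744e-01 -9.273e-01 -8.000e-04]]
-19.7670439320134
turn [-4.824e+01 -4.000e-02 -2.000e-02] shift now-axes [  -7.7  659.2 -700.4] shift goal-axes [ -8.2 961.4  25.3]
160.2329560679866
turn [ 1.3176e+02 -2.0000e-02  5.0000e-02] shift now-axes [  -7.7  659.2 -700.4] shift goal-axes [  -8.2 -961.4  -25.3]
-64.7670439320134
turn [-3.24 -0.04 -0.  ] shift now-axes [  -7.7  659.2 -700.4] shift goal-axes [  -8.2  697.8 -661.9]
115.2329560679866
turn [ 1.7676e+02 -0.0000e+00  7.0000e-02] shift now-axes [  -7.7  659.2 -700.4] shift goal-axes [  -8.2 -697.8  661.9]
25.2329560679866
turn [-9.324e+01 -3.000e-02 -4.000e-02] shift now-axes [  -7.7  659.2 -700.4] shift goal-axes [ -8.2 661.9 697.8]
205.2329560679866
turn [ 8.676e+01 -4.000e-02  3.000e-02] shift now-axes [  -7.7  659.2 -700.4] shift goal-axes [  -8.2 -661.9 -697.8]
70.2329560679866
turn [-1.3824e+02 -2.0000e-02 -5.0000e-02] shift now-axes [  -7.7  659.2 -700.4] shift goal-axes [ -8.2 -25.3 961.4]
250.2329560679866
turn [ 4.176e+01 -4.000e-02  2.000e-02] shift now-axes [  -7.7  659.2 -700.4] shift goal-axes [  -8.2   25.3 -961.4]
```

Request:
{"method": "apply_moves", "body": {"targets": [[[0,0,0],[-3,15,-16],1],[[0,0,0],[-3,33,-35],1],[[0,0,0],[-3,33,-35],1],[[0,0,0],[-3,33,-35],1],[[0,0,0],[-3,33,-35],1],[[0,0,0],[-3,33,-35],1],[[0,0,0],[-3,33,-35],1],[[0,0,0],[-3,33,-35],1],[[0,0,0],[-3,33,-35],1],[[0,0,0],[-3,33,-35],1],[[0,0,0],[-3,33,-35],1],[[0,0,0],[-3,33,-35],1]]}}

```text
clock: 1.75
tool_pos: [452.7, -109.6, 328.7]
ee_rot: [0.921, 1.366, -0.921]
force: [0.4, -0.5, -0.3]
gripper_width: 87.2
```

Run:
```python
from st import *
o,M=state()
c=env.capture("wrist"); cv2.imwrite("pics/w1.png",c["color"])
need([601.7,270.5,330],np.radians(25.2),o,M)
```

```text
t 1.75 p [ 452.7 -109.6  328.7] F [ 0.4 -0.5 -0.3] M [-0.08 -0.04  0.  ] w 87.2 q [ 0.51  0.11 -0.39  1.94  0.05  1.09 -1.09]
axes x,y,z:
 [[ 6.000e-04 -7.000e-04 -1.000e+00]
 [ 9.267e-01  3.757e-01  3.000e-04]
 [ 3.757e-01 -9.267e-01  9.000e-04]]
turn [-9.313e+01  5.000e-02  3.000e-02] shift now-axes [  -1.5  280.9 -296.3] shift goal-axes [ -1.3 280.5 296.6]
```

View pics/w1.png

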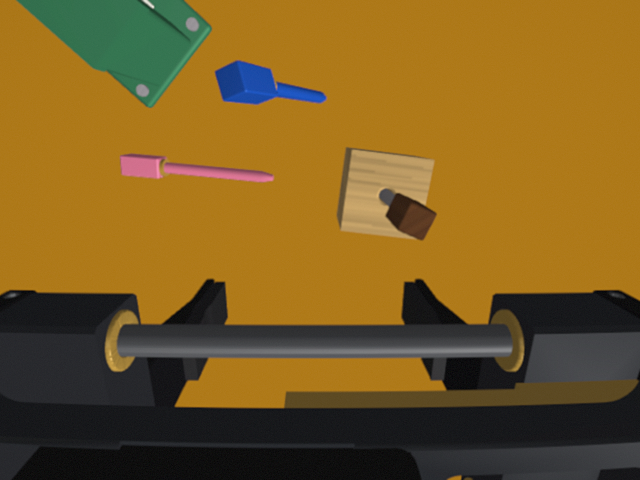

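The wrist view shows the stand at (388,195), the rod handle at (411,216), and the pink and blue rods at (195,168) and (270,85). I'll zoom in on the handle to get its yaw.

Run:
```python
from h import *
zoom(cv2.imread("pics/w1.png"),325,140,450,250,6,"pics/w1z.png")
```

```text
(no output)
```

View pics/w1z.png

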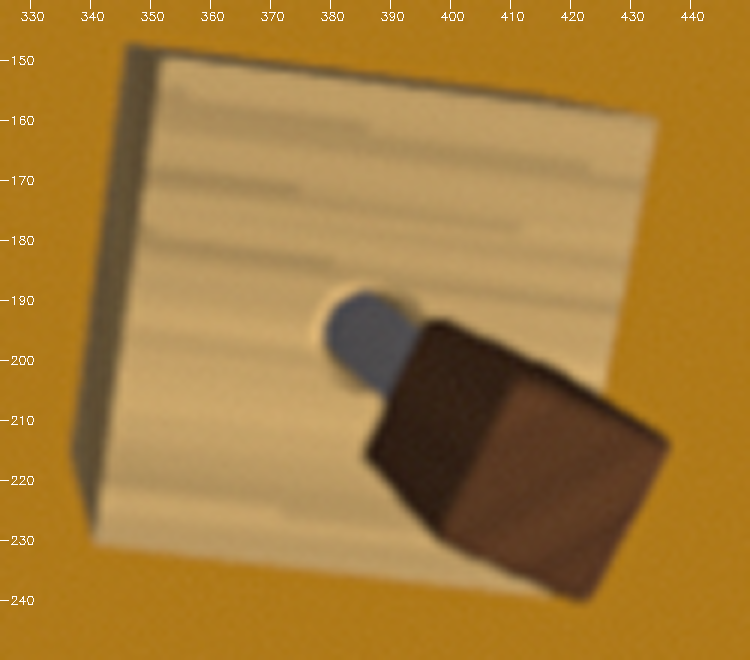

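Request:
{"method": "apply_moves", "body": {"targets": [[[-7,0,0],[0,25,-27],1],[[-10.4,0,0],[0,32,-28],1],[[-10.4,0,0],[0,36,-22],1],[[-10.4,0,0],[0,40,-14],1],[[-10.4,0,0],[0,40,-6],1],[[-10.4,0,0],[0,40,2],1],[[-10.4,0,0],[0,40,9],1],[[-10.4,0,0],[0,36,16],1],[[-10.4,0,0],[0,30,18],1],[[-3,0,0],[0,20,16],1]]}}

```text
clock: 3.05
tool_pos: [587.4, 250.4, 328.3]
ee_rot: [-0.349, 1.543, 0.349]
force: [0.2, 0.5, 0.6]
gripper_width: 87.0
```

Run:
```python
from st import *
o,M=state()
c=env.capture("wrist"); cv2.imwrite("pics/w2.png",c["color"])
import pickle; pickle.dump((c,o),open("w2.pkl","wb"))
need([601.7,270.5,330],np.radians(25.2),o,M)
```

```text
t 3.05 p [587.4 250.4 328.3] F [0.2 0.5 0.6] M [-0.03 -0.1   0.04] w 87.0 q [ 0.06  0.49 -0.77  1.55  0.35  1.25 -0.32]
axes x,y,z:
 [[-4.000e-04  2.000e-04 -1.000e+00]
 [-4.301e-01  9.028e-01  3.000e-04]
 [ 9.028e-01  4.301e-01 -3.000e-04]]
turn [ 0.28 -0.01 -0.02] shift now-axes [-1.7 12.  21.5] shift goal-axes [-1.7 12.1 21.5]
```

View pics/w2.png

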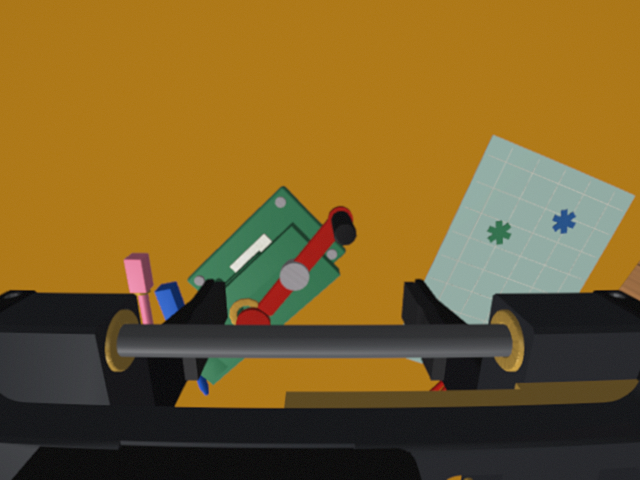

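Run:
```python
from h import *
import pickle
# rod, pic w1 pose
o1={"tool_pos":np.array([452.7,-109.6,328.7]),"ee_rot":R.from_matrix(np.array([[6e-4,-7e-4,-1],[.9267,.3757,3e-4],[.3757,-.9267,9e-4]]).T).as_rotvec()}
c,o=pickle.load(open("w2.pkl","rb"))
W=wristcam(c,o1)
q=np.array([atz(W,np.array(u)-.4,180) for u in [(411.3,203),(436.3,213.8),(422.8,240.3),(398.3,229.2)]])[:,:2]
print("rod top",q.round(1).tolist(),q.mean(0), [np.degrees(np.arctan2(*(q[(i+1)%4]-q[i])[::-1])).round(1) for i in range(4)],[np.linalg.norm(q[(i+1)%4]-q[i]).round(1) for i in range(4)])
s=np.array([atz(W,u,70) for u in [(351,149),(434,159.5),(340.5,230.5)]])[:,:2]
print("stand",s.round(1).tolist(),"centre",(s[1]+s[2])/2, [np.linalg.norm(s[i]-s[0]) for i in(1,2)],np.degrees(np.arctan2(*(s[1]-s[0])[::-1])))
zoom(c["color"],185,180,365,335,4,"pics/w2z.png")
```

```text
rod top [[508.1, -157.1], [507.9, -176.5], [487.4, -176.4], [488.2, -156.9]] [ 497.90898322 -166.71791708] [np.float64(-90.6), np.float64(179.7), np.float64(87.8), np.float64(-0.7)] [np.float64(19.4), np.float64(20.5), np.float64(19.5), np.float64(20.0)]
stand [[525.6, -116.8], [546.9, -194.6], [448.3, -138.9]] centre [ 497.59507392 -166.74987931] [np.float64(80.66632478196277), np.float64(80.40274039796832)] -74.6951592417832
```

View pics/w2z.png

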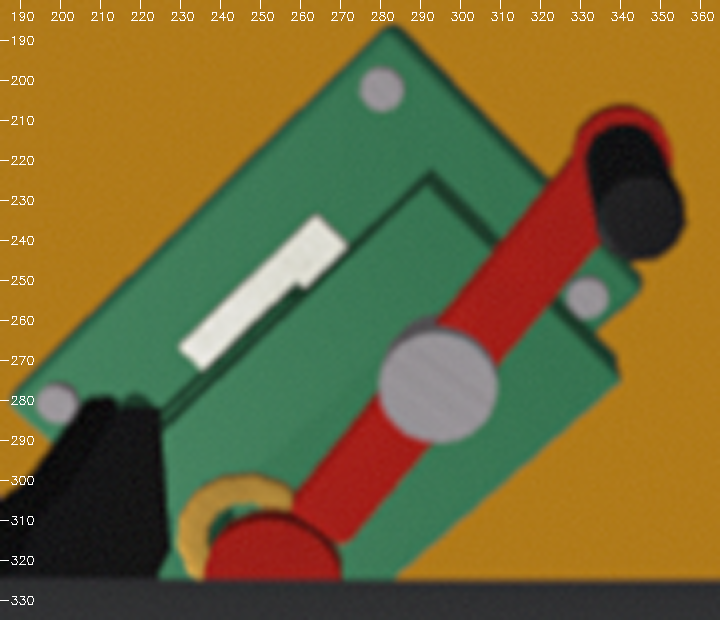

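Run:
```python
from h import *
import pickle
c,o=pickle.load(open("w2.pkl","rb")); W=wristcam(c,o)
print("knob top",atz(W,(344.85,233.6),188), "knob base", atz(W,(340.5,217.5),142))
ob=[((-55,85,12),(283,186.75)),((-55,-85,12),(188,277.75)),((55,85,12),(345,250.75)),((-30,85,131),(292.75,223.75)),((30,85,131),(339.5,274.5)),((0,0,15),None)]
ob=ob[:5]
def f(p):
    P=np.array([a[0] for a in ob])@R.from_euler('z',p[2]).as_matrix().T+[p[0],p[1],0]
    return (proj(W,P)-np.array([a[1] for a in ob])+.4).ravel()
r=least_squares(f,[566,157,-.34]);print(r.x,r.fun.round(1))
```

```text
knob top [598.951202   271.41015621 188.        ] knob base [598.86949644 272.11935222 142.        ]
[ 5.63572891e+02  1.57472653e+02 -3.74213072e-01] [ 0.1 -2.7 -3.2  1.5  2.7  0.8 -0.7  1.1  1.  -0.3]
```

Request:
{"method": "apply_moves", "body": {"targets": [[[0,0,0],[0,13,20],1],[[0,0,0],[20,0,0],1],[[0,0,0],[25,0,0],1],[[0,0,0],[25,0,0],1],[[0,0,0],[20,0,0],1],[[0,0,0],[15,0,0],1],[[0,0,0],[0,0,0],1]]}}

```text
clock: 3.98
tool_pos: [600.5, 267.8, 221.9]
ee_rot: [-0.346, 1.545, 0.344]
force: [-1.0, -0.1, -0.2]
gripper_width: 87.0
```

Run:
```python
from st import *
o,M=state()
c=env.capture("wrist"); cv2.imwrite("pics/w3.png",c["color"])
c=env.capture("side"); zoom(c["color"],150,180,330,330,4,"pics/d3.png")
```

```text
t 3.98 p [600.5 267.8 221.9] F [-1.  -0.1 -0.2] M [-0.01 -0.18 -0.  ] w 87.0 q [ 0.    0.61 -0.72  1.62  0.44  1.08 -0.4 ]
axes x,y,z:
 [[-2.000e-03 -1.300e-03 -1.000e+00]
 [-4.256e-01  9.049e-01 -3.000e-04]
 [ 9.049e-01  4.256e-01 -2.300e-03]]
```

View pics/w3.png

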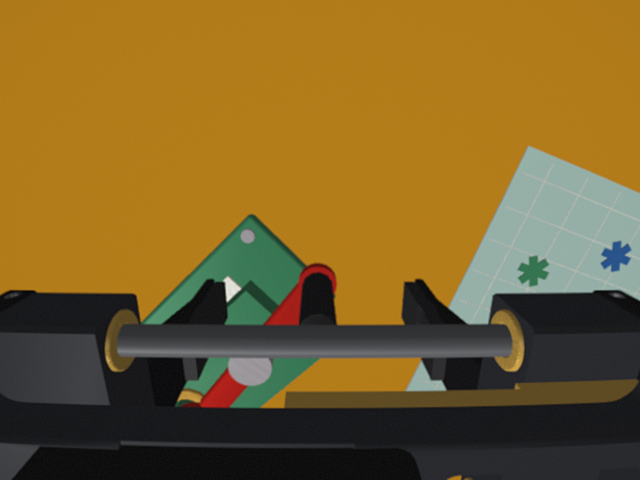

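View pics/d3.png

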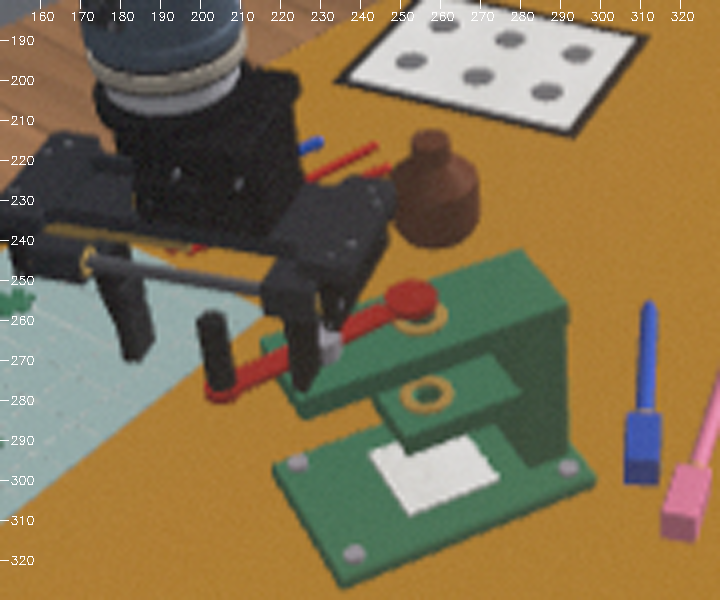

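Request:
{"method": "apply_moves", "body": {"targets": [[[0,0,0],[0,2,0],0],[[0,0,0],[0,0,0],-0.3],[[0,0,0],[0,0,0],-0.8],[[0,0,0],[0,0,0],-0.8],[[0,0,0],[0,0,0],-0.8],[[0,0,0],[0,0,0],-0.8]], "squeeze": 10}}

```text
clock: 4.82
tool_pos: [600.2, 270.2, 223.2]
ee_rot: [-0.345, 1.543, 0.345]
force: [-0.0, 1.2, -0.1]
gripper_width: 34.7
```

Run:
```python
from st import *
o,M=state()
c=env.capture("wrist"); cv2.imwrite("pics/w4.png",c["color"])
c=env.capture("side"); zoom(c["color"],150,180,330,330,4,"pics/d4.png")
```

```text
t 4.83 p [600.2 270.2 223.2] F [-0.   1.2 -0.1] M [-0.01 -0.14  0.03] w 34.7 q [-0.    0.61 -0.72  1.62  0.44  1.08 -0.4 ]
axes x,y,z:
 [[ 1.000e-04 -0.000e+00 -1.000e+00]
 [-4.255e-01  9.049e-01 -1.000e-04]
 [ 9.049e-01  4.255e-01  0.000e+00]]
```

View pics/d4.png

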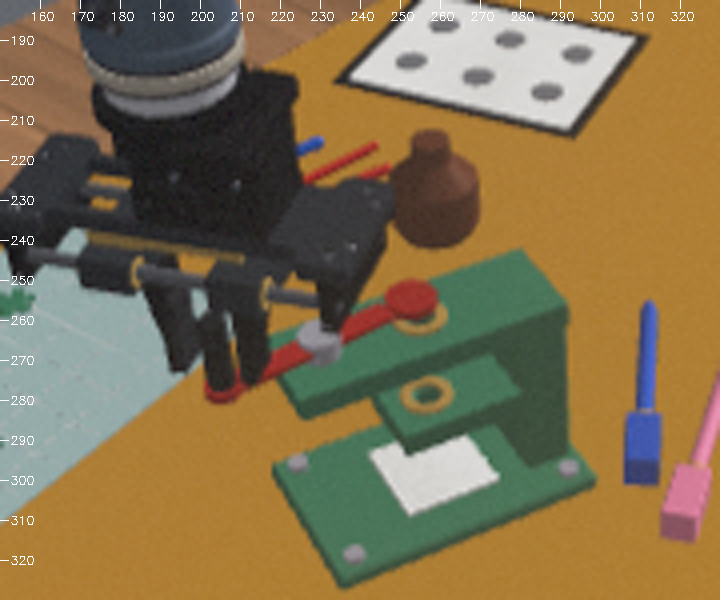

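Request:
{"method": "apply_moves", "body": {"targets": [[[0,0,0],[0,0,0],-0.8],[[0,0,0],[0,0,0],-0.8],[[0,0,0],[0,0,0],-0.8],[[0,0,0],[0,0,0],-0.8]], "squeeze": 10}}

```text
clock: 5.42
tool_pos: [600.4, 270.5, 223.2]
ee_rot: [-0.345, 1.543, 0.345]
force: [1.5, 1.5, -0.5]
gripper_width: 15.3
```

Run:
```python
from st import *
o,M=state()
h=np.array([584.5,214]);k=o["tool_pos"][:2]; v=k-h; a0=np.arctan2(v[1],v[0]); r=np.linalg.norm(v); print(r,np.degrees(a0))
# open knob heading 180 deg in press frame -> world yaw 180-20.2
a1=np.radians(180-20.3)
A=np.linspace(a0,a1,13); P=h+60*np.stack([np.cos(A),np.sin(A)],1); d=np.diff(P,axis=0)
print((np.c_[d,0*d[:,0]]@M)[:,1:].round(1).tolist())
```

```text
t 5.42 p [600.4 270.5 223.2] F [ 1.5  1.5 -0.5] M [ 0.33 -0.43  0.03] w 15.3 q [-0.    0.61 -0.72  1.62  0.44  1.08 -0.4 ]
axes x,y,z:
 [[ 5.000e-04  6.000e-04 -1.000e+00]
 [-4.258e-01  9.048e-01  3.000e-04]
 [ 9.048e-01  4.258e-01  7.000e-04]]
58.650441495249545 74.29621747981753
[[4.5, -5.9], [3.7, -6.4], [2.9, -6.9], [2.1, -7.2], [1.1, -7.4], [0.2, -7.4], [-0.7, -7.4], [-1.6, -7.3], [-2.5, -7.0], [-3.3, -6.7], [-4.1, -6.2], [-4.9, -5.6]]
```

Request:
{"method": "apply_moves", "body": {"targets": [[[0,0,0],[4.5,-5.9,0],-0.8]], "squeeze": 10}}

```text
clock: 5.55
tool_pos: [603.3, 268.8, 222.1]
ee_rot: [-0.341, 1.537, 0.351]
force: [0.6, 6.3, 13.5]
gripper_width: 15.5
```

I put those two numbers in the x and y slots when they belonged in y and z. I'll undo that row before going on.

Request:
{"method": "apply_moves", "body": {"targets": [[[0,0,0],[-4.5,5.9,0],-0.8],[[0,0,0],[0,0,0],-0.8]], "squeeze": 10}}

```text
clock: 5.8
tool_pos: [599.7, 270.2, 222.5]
ee_rot: [-0.346, 1.544, 0.345]
force: [1.3, 2.6, -4.2]
gripper_width: 15.4
```

```bash
python3 st.py
```

```text
t 5.8 p [599.7 270.2 222.5] F [ 1.3  2.6 -4.2] M [ 0.49 -0.5   0.09] w 15.4 q [-0.    0.61 -0.72  1.62  0.44  1.08 -0.4 ]
axes x,y,z:
 [[-1.100e-03 -8.000e-04 -1.000e+00]
 [-4.263e-01  9.046e-01 -2.000e-04]
 [ 9.046e-01  4.263e-01 -1.400e-03]]
```

Request:
{"method": "apply_moves", "body": {"targets": [[[0,0,0],[0,4.5,-5.9],-0.8],[[0,0,0],[0,3.7,-6.4],-0.8],[[0,0,0],[0,2.9,-6.9],-0.8],[[0,0,0],[0,2.1,-7.2],-0.8],[[0,0,0],[0,1.1,-7.4],-0.8],[[0,0,0],[0,0.2,-7.4],-0.8]], "squeeze": 10}}

```text
clock: 6.55
tool_pos: [556.2, 265.8, 223.4]
ee_rot: [-0.345, 1.543, 0.345]
force: [2.7, 3.4, -4.6]
gripper_width: 15.3
```

Request:
{"method": "apply_moves", "body": {"targets": [[[0,0,0],[0,-0.7,-7.4],-0.8],[[0,0,0],[0,-1.6,-7.3],-0.8],[[0,0,0],[0,-2.5,-7.0],-0.8],[[0,0,0],[0,-3.3,-6.7],-0.8]]}}

```text
clock: 7.05
tool_pos: [534.5, 246.3, 223.9]
ee_rot: [-0.345, 1.542, 0.345]
force: [2.3, 2.4, 0.1]
gripper_width: 15.5
```

Run:
```python
from st import *
o,M=state()
c=env.capture("side"); zoom(c["color"],150,180,330,330,4,"pics/d5.png")
```

```text
t 7.05 p [534.5 246.3 223.9] F [2.3 2.4 0.1] M [ 0.68 -0.66  0.13] w 15.5 q [ 0.05  0.51 -0.76  1.79  0.4   1.01 -0.42]
axes x,y,z:
 [[ 1.200e-03  4.000e-04 -1.000e+00]
 [-4.256e-01  9.049e-01 -1.000e-04]
 [ 9.049e-01  4.256e-01  1.200e-03]]
```

View pics/d5.png

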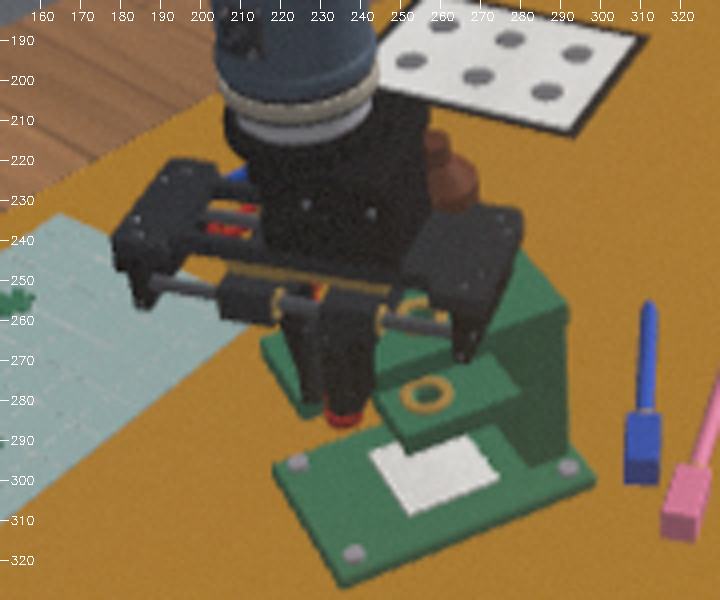

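The gate is following. I'll carry on to the stop.

Request:
{"method": "apply_moves", "body": {"targets": [[[0,0,0],[0,-4.1,-6.2],-0.8],[[0,0,0],[0,-4.9,-5.6],-0.8],[[0,0,0],[0,0,0],-0.8]]}}

```text
clock: 7.48
tool_pos: [529.3, 236.3, 224.2]
ee_rot: [-0.339, 1.535, 0.351]
force: [6.9, 10.9, -4.3]
gripper_width: 15.6
```

Request:
{"method": "apply_moves", "body": {"targets": [[[0,0,0],[0,-2.5,-2.5],-0.8],[[0,0,0],[0,0,0],-0.8]]}}

```text
clock: 7.72
tool_pos: [529.3, 235.2, 224.5]
ee_rot: [-0.337, 1.53, 0.355]
force: [9.5, 15.6, -9.2]
gripper_width: 15.6
```

```bash
python3 st.py
```

```text
t 7.72 p [529.3 235.2 224.5] F [ 9.5 15.6 -9.2] M [ 3.49 -2.37  0.13] w 15.6 q [ 0.09  0.49 -0.76  1.81  0.39  0.98 -0.4 ]
axes x,y,z:
 [[ 0.0096  0.014  -0.9999]
 [-0.4275  0.904   0.0085]
 [ 0.904   0.4274  0.0147]]
```

Request:
{"method": "apply_moves", "body": {"targets": [[[0,0,0],[0,2,2],-0.8],[[0,0,0],[0,0.5,0.5],-0.5],[[0,0,0],[0,0,0],0],[[0,0,0],[0,0,0],0],[[0,0,0],[0,0,0],0],[[0,0,0],[-20,0,0],0],[[0,0,0],[-40,0,0],0],[[0,0,0],[-40,0,0],1]]}}

```text
clock: 8.72
tool_pos: [527.5, 233.3, 325.6]
ee_rot: [-0.345, 1.543, 0.345]
force: [0.2, 0.1, 0.6]
gripper_width: 47.7
```

Run:
```python
from st import *
o,M=state()
c=env.capture("wrist"); cv2.imwrite("pics/w6.png",c["color"])
c=env.capture("side"); zoom(c["color"],150,180,330,330,4,"pics/d6.png")
c=env.capture("scene"); zoom(c["color"],220,150,420,330,4,"pics/s6.png")
```

```text
t 8.72 p [527.5 233.3 325.6] F [0.2 0.1 0.6] M [ 0.02 -0.14  0.04] w 47.7 q [ 0.13  0.39 -0.81  1.7   0.3   1.18 -0.32]
axes x,y,z:
 [[ 5.000e-04  1.000e-04 -1.000e+00]
 [-4.259e-01  9.048e-01 -1.000e-04]
 [ 9.048e-01  4.259e-01  5.000e-04]]
```

View pics/w6.png

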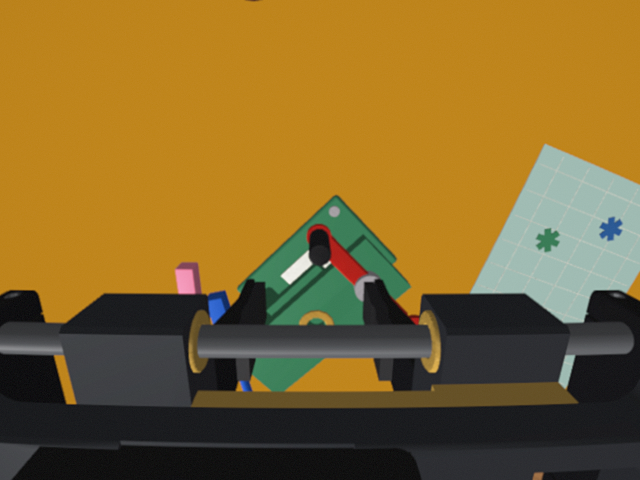

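View pics/d6.png

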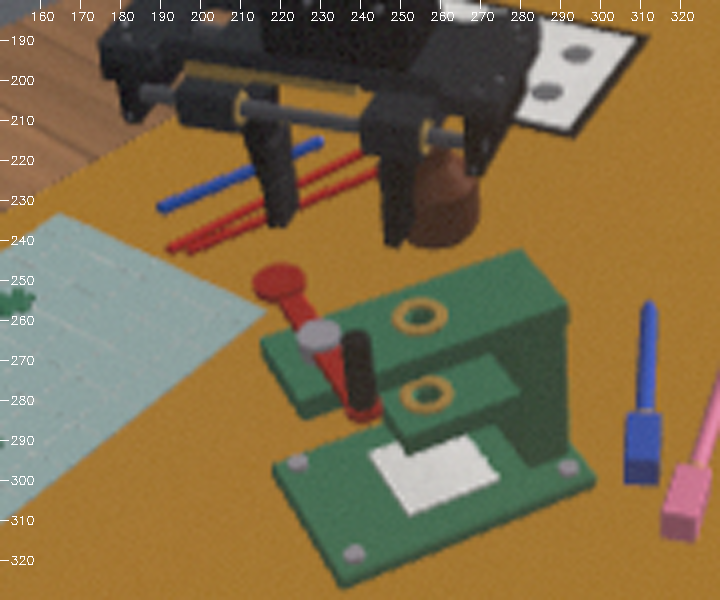

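View pics/s6.png

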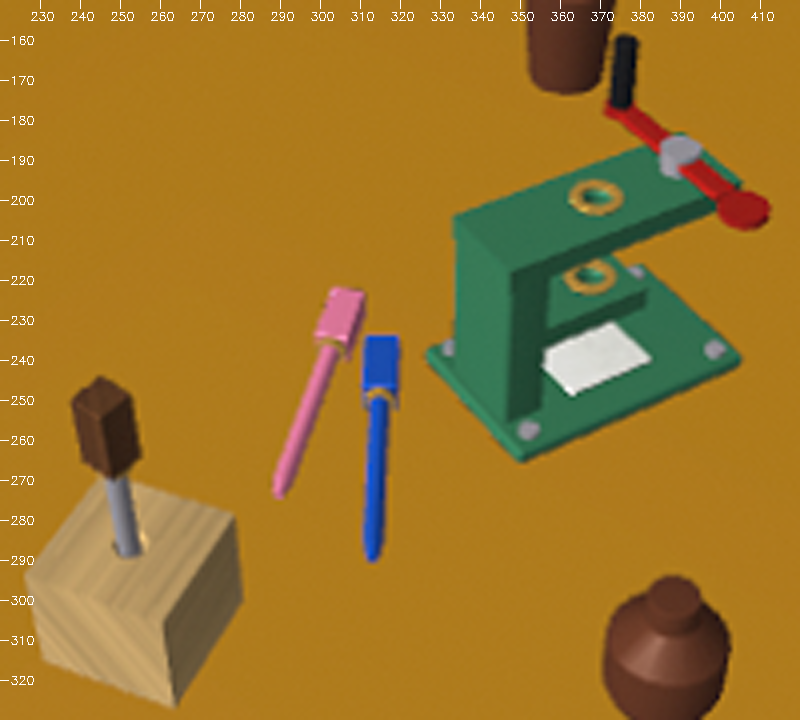

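Request:
{"method": "apply_moves", "body": {"targets": [[[0,0,0],[0,-25,0],1],[[0,0,0],[0,-37,0],1],[[0,0,0],[0,-37,0],1],[[0,0,0],[0,-37,0],1],[[0,0,0],[0,-25,0],1],[[0,0,0],[0,0,0],1]]}}

```text
clock: 9.62
tool_pos: [596.6, 84.9, 322.4]
ee_rot: [-0.342, 1.546, 0.341]
force: [0.1, 0.2, -0.2]
gripper_width: 86.8
```

Run:
```python
from st import *
import pickle
o,M=state()
c=env.capture("wrist"); cv2.imwrite("pics/w7.png",c["color"]); pickle.dump((c,o),open("w7.pkl","wb"))
zoom(c["color"],230,40,400,180,4,"pics/w7z.png")
cs=pickle.load(open("c0.pkl","rb")); S=cam(cs["scene"]);D=cam(cs["side"])
for n,u,v in [("knobtop",(376,159.5),(239,264)),("upper",(368.75,199.25),(254.75,259)),("lower",(367.25,219),(256.5,278.5)),("disc",(405.7,202.5),(219.7,250.7)),("hinge",(390,187),(230,263))]:
    X,e=tri([S,D],[np.array(u)-.4,np.array(v)-.4]); print(n,X.round(1),e.round(1))
```

```text
t 9.62 p [596.6  84.9 322.4] F [ 0.1  0.2 -0.2] M [ 0.02 -0.18 -0.04] w 86.8 q [ 0.35  0.43 -0.76  1.64  0.31  1.2  -0.05]
axes x,y,z:
 [[-1.700e-03 -1.000e-03 -1.000e+00]
 [-4.215e-01  9.068e-01 -2.000e-04]
 [ 9.068e-01  4.215e-01 -1.900e-03]]
knobtop [531.3 233.8 188.6] [-0.3  0.  -0.2 -0. ]
upper [566.7 156.3 132.5] [-0.2  0.  -0.2 -0. ]
lower [566.8 156.5  72.6] [-0.2  0.  -0.2 -0. ]
disc [644.5 191.1 138.8] [-0.2  0.  -0.2 -0. ]
hinge [588.4 211.6 145.7] [-0.4  0.1 -0.4 -0.1]
```

View pics/w7z.png

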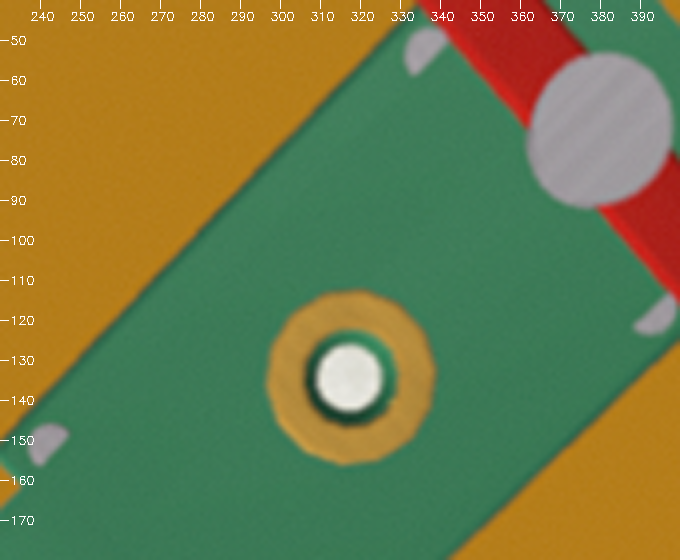

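Run:
```python
from st import *
import pickle
c,o=pickle.load(open("w7.pkl","rb")); W=wristcam(c,o); print(atz(W,(317.1,134.1),134),atz(W,(317,134.1),55))
M=R.from_rotvec(o["ee_rot"]).as_matrix()
need([498.5,-167,330],0,o,M); need([498.5,-167,330],np.pi/2,o,M);need([498.5,-167,330],-np.pi/2,o,M)
```

```text
[564.26565074 156.2332272  134.        ] [564.47604159 156.46854249  55.        ]
turn [24.93 -0.11  0.03] shift now-axes [  -7.2 -187.1 -195.1] shift goal-axes [  -7.6 -251.9  -98.1]
turn [-6.507e+01 -1.100e-01 -5.000e-02] shift now-axes [  -7.2 -187.1 -195.1] shift goal-axes [  -7.6   98.1 -251.9]
turn [ 1.1493e+02 -6.0000e-02  1.2000e-01] shift now-axes [  -7.2 -187.1 -195.1] shift goal-axes [ -7.6 -98.1 251.9]
```

Request:
{"method": "apply_moves", "body": {"targets": [[[8.3,0,0],[0,0,0],1],[[8.3,0,0],[0,0,0],1],[[8.3,0,0],[0,0,0],1],[[0,0,0],[0,-25,-10],1],[[0,0,0],[0,-42,-16.5],1],[[0,0,0],[0,-42,-16.5],1],[[0,0,0],[0,-42,-16.5],1],[[0,0,0],[0,-42,-16.5],1],[[0,0,0],[0,-37,-13],1],[[0,0,0],[0,-22,-8],1],[[0,0,0],[0,0,0],1]]}}

```text
clock: 11.05
tool_pos: [499.9, -164.8, 323.1]
ee_rot: [-0.003, 1.571, 0.003]
force: [-0.0, 0.2, -0.3]
gripper_width: 87.3
```

Run:
```python
from st import *
import pickle
o,M=state()
c=env.capture("wrist"); cv2.imwrite("pics/w8.png",c["color"]); pickle.dump((c,o),open("w8.pkl","wb"))
```

```text
t 11.05 p [ 499.9 -164.8  323.1] F [-0.   0.2 -0.3] M [ 0.03 -0.1  -0.03] w 87.3 q [ 0.75  0.25 -0.61  1.82  0.16  1.12  0.09]
axes x,y,z:
 [[-6.0e-04  0.0e+00 -1.0e+00]
 [-3.9e-03  1.0e+00  0.0e+00]
 [ 1.0e+00  3.9e-03 -6.0e-04]]
```

View pics/w8.png

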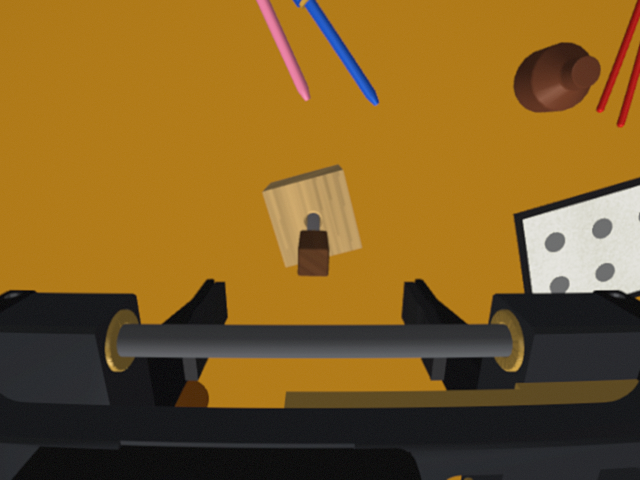

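Run:
```python
from st import *
import pickle
c,o=pickle.load(open("w8.pkl","rb")); W=wristcam(c,o)
zoom(c["color"],250,155,375,285,5,"pics/w8z.png")
print(atz(W,(313.5,262),180),atz(W,(313.5,221),70))
```

```text
[ 498.38110334 -172.47492839  180.        ] [ 497.9891727  -169.25632182   70.        ]
```

View pics/w8z.png

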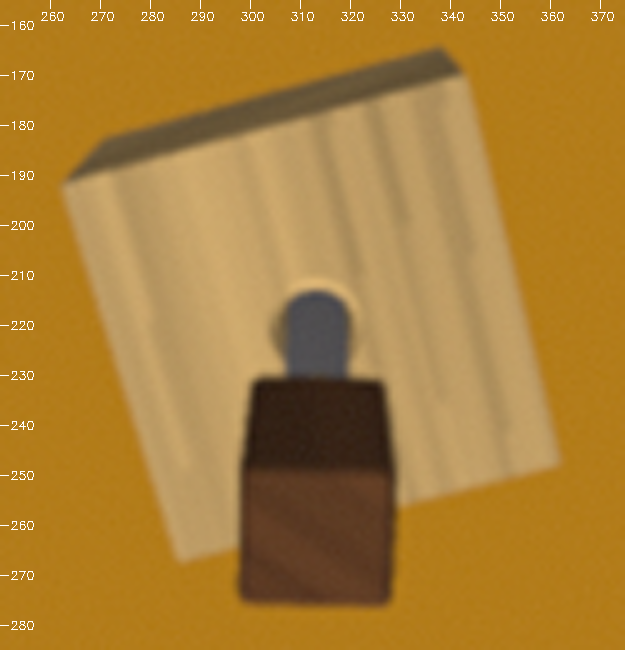

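Run:
```python
from st import *
import pickle
c,o=pickle.load(open("w8.pkl","rb")); W=wristcam(c,o)
q=np.array([atz(W,(250+a/5-.4,155+b/5-.4),70) for a,b in [(62,183),(465,73),(560,463),(180,560)]])[:,:2]
print(q.round(1).tolist(),q.mean(0),[np.linalg.norm(q[i]-q[i-1]).round(1) for i in range(4)])
print(atz(W,(250+315/5-.4,155+537/5-.4),180),atz(W,(250+319/5-.4,155+425/5-.4),135))
cc=env.capture("side");ss=env.capture("scene")
zoom(cc["color"],320,180,400,265,7,"pics/d9.png",5);zoom(ss["color"],220,230,290,330,6,"pics/s9.png",5)
```

```text
[[448.3, -139.9], [525.4, -118.8], [546.5, -196.1], [469.6, -217.2]] [ 497.43724722 -168.01508277] [np.float64(80.2), np.float64(80.0), np.float64(80.2), np.float64(79.7)]
[ 497.75543152 -172.47704154  180.        ] [ 498.1357069  -169.37892593  135.        ]
```

View pics/d9.png

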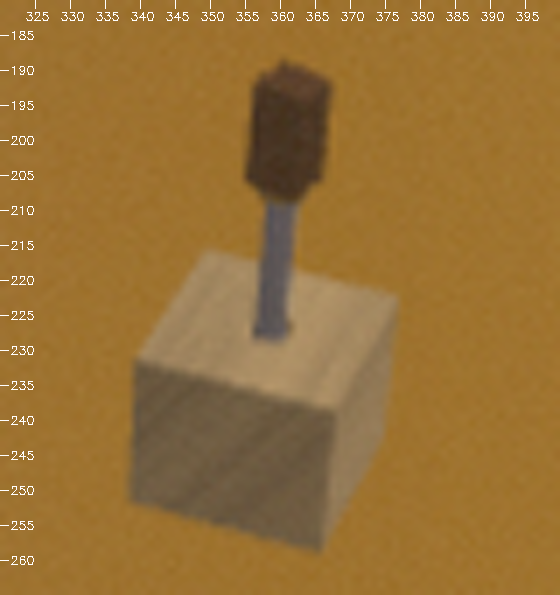

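View pics/s9.png

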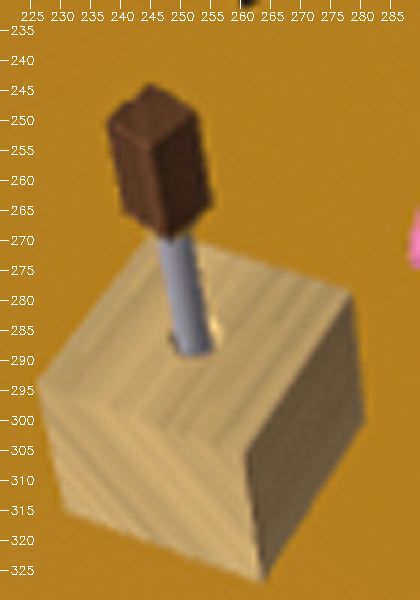

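The enlarged crops show the rod leaning about 2° towards -y in its hole. I'll turn the jaws to lie along world y, so that closing flat on the handle stands it upright.

Request:
{"method": "apply_moves", "body": {"targets": [[[-10,0,0],[0,0,0],1],[[-10,0,0],[0,0,0],1],[[-10,0,0],[0,0,0],1],[[-10,0,0],[0,0,0],1],[[-10,0,0],[0,0,0],1],[[-10,0,0],[0,0,0],1],[[-10,0,0],[0,0,0],1],[[-10,0,0],[0,0,0],1],[[-10,0,0],[0,1,-2],1],[[0,0,0],[30,0,0],1],[[0,0,0],[20,0,0],1],[[0,0,0],[0,0,0],1]]}}

```text
clock: 12.7
tool_pos: [498.8, -164.9, 272.2]
ee_rot: [-1.213, 1.206, 1.218]
force: [0.0, -0.1, 0.6]
gripper_width: 86.8
```

Run:
```python
from st import *
import pickle
o,M=state()
c=env.capture("wrist"); cv2.imwrite("pics/w10.png",c["color"]); pickle.dump((c,o),open("w10.pkl","wb"))
```

```text
t 12.7 p [ 498.8 -164.9  272.2] F [ 0.  -0.1  0.6] M [ 0.05 -0.11  0.01] w 86.8 q [ 0.93  0.37 -0.87  1.87  0.32  1.05  1.52]
axes x,y,z:
 [[-0.0025  0.0018 -1.    ]
 [-1.     -0.0082  0.0025]
 [-0.0082  1.      0.0018]]
```

View pics/w10.png

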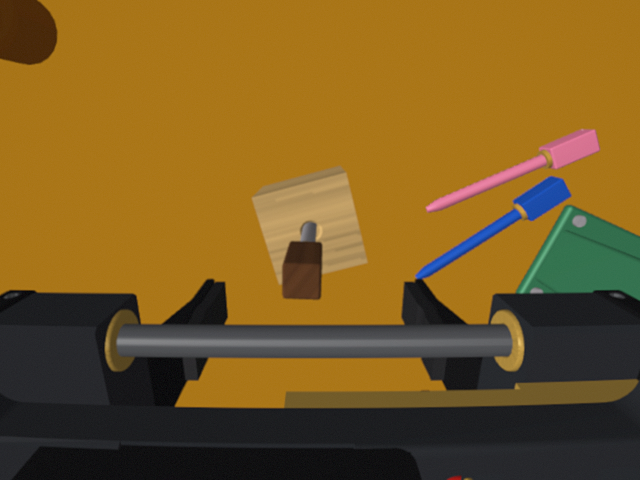

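Run:
```python
from st import *
import pickle
c,o=pickle.load(open("w10.pkl","rb")); W=wristcam(c,o)
q=np.array([atz(W,u,70) for u in [(253,199),(346.5,172),(367.5,262)]])[:,:2]
print((q[0]+q[2])/2,[np.linalg.norm(q[i]-q[1]).round(1) for i in (0,2)])
print(atz(W,(302.5,283),180),atz(W,(311,231),70)); zoom(c["color"],245,160,375,310,5,"pics/w10z.png")
```

```text
[ 498.16909686 -167.22231985] [np.float64(79.8), np.float64(79.8)]
[ 498.94017084 -171.82233595  180.        ] [ 497.92845671 -167.80833455   70.        ]
```

View pics/w10z.png

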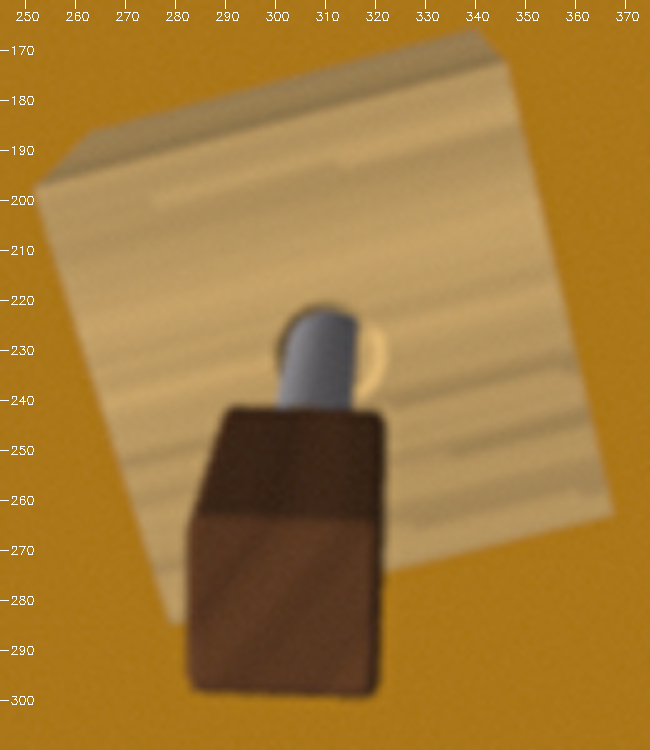

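Request:
{"method": "apply_moves", "body": {"targets": [[[0,0,0],[0,0,-2.5],1],[[0,0,0],[25,0,0],1],[[0,0,0],[23,0,0],1],[[0,0,0],[15,0,0],0.2],[[0,0,0],[0,0,0],-0.2],[[0,0,0],[0,0,0],-0.8],[[0,0,0],[0,0,0],-0.8],[[0,0,0],[0,0,0],-0.8],[[0,0,0],[0,0,0],-0.8],[[0,0,0],[0,0,0],-0.8],[[0,0,0],[0,0,0],-0.8]], "squeeze": 30}}

```text
clock: 14.12
tool_pos: [499.2, -169.3, 210.3]
ee_rot: [-1.213, 1.207, 1.213]
force: [0.0, 0.4, 0.0]
gripper_width: 21.6
```

Run:
```python
from st import *
o,M=state()
```

```text
t 14.12 p [ 499.2 -169.3  210.3] F [0.  0.4 0. ] M [ 0.09 -0.14 -0.02] w 21.6 q [ 0.89  0.44 -0.82  1.94  0.4   0.93  1.45]
axes x,y,z:
 [[ 2.0e-04 -1.0e-04 -1.0e+00]
 [-1.0e+00 -5.1e-03 -2.0e-04]
 [-5.1e-03  1.0e+00 -1.0e-04]]
```

Request:
{"method": "apply_moves", "body": {"targets": [[[0,0,0],[0,0,0],-0.8],[[0,0,0],[0,0,0],-0.8],[[0,0,0],[-8,0,0],-0.8],[[0,0,0],[-16,0,0],-0.8],[[0,0,0],[-20,0,0],-0.8],[[0,0,0],[-20,0,0],-0.8],[[0,0,0],[-24,0,0],-0.8],[[0,0,0],[-24,0,0],-0.8],[[0,0,0],[-24,0,0],-0.8],[[0,0,0],[-16,0,0],-0.8],[[0,0,0],[-5,0,0],-0.8],[[0,0,0],[0,0,0],-0.8]], "squeeze": 40}}

```text
clock: 15.62
tool_pos: [499.0, -169.2, 367.2]
ee_rot: [-1.213, 1.207, 1.213]
force: [-0.3, -0.4, -2.0]
gripper_width: 21.7
```

Run:
```python
from st import *
import pickle
o,M=state()
c=env.capture("wrist"); cv2.imwrite("pics/w11.png",c["color"]); pickle.dump((c,o),open("w11.pkl","wb"))
cc=env.capture("side");ss=env.capture("scene"); pickle.dump((cc,ss),open("cs11.pkl","wb"))
cv2.imwrite("pics/d11.png",cc["color"]);cv2.imwrite("pics/s11.png",ss["color"])
W=wristcam(c,o); need([564.3,156.3,363],np.pi/2,o,M)
print("expected nose px",proj(W,o["tool_pos"]+M[:,0]*198.5))
```

```text
t 15.62 p [ 499.  -169.2  367.2] F [-0.3 -0.4 -2. ] M [ 0.08 -0.13 -0.02] w 21.7 q [ 0.99  0.28 -0.91  1.74  0.23  1.23  1.6 ]
axes x,y,z:
 [[-2.e-04 -2.e-04 -1.e+00]
 [-1.e+00 -5.e-03  2.e-04]
 [-5.e-03  1.e+00 -2.e-04]]
turn [ 0.29 -0.01 -0.01] shift now-axes [  4.1 -67.  325.2] shift goal-axes [  4.2 -65.3 325.5]
expected nose px [[314.90914561 232.59417205]]
```

View pics/w11.png

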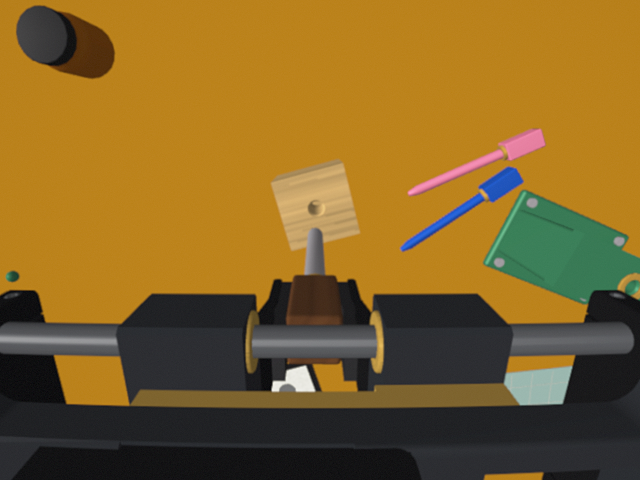

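View pics/s11.png

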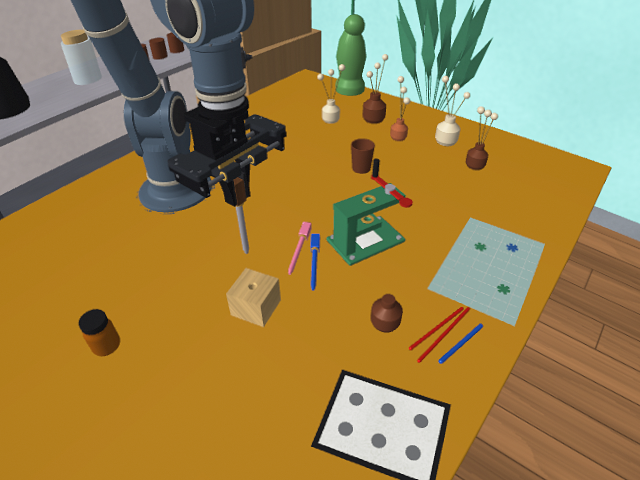

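View pics/d11.png

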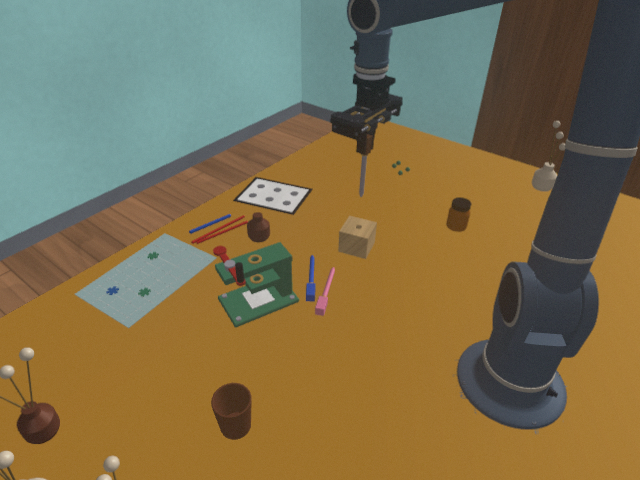

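Run:
```python
from st import *
import pickle
cc,ss=pickle.load(open("cs11.pkl","rb")); c,o=pickle.load(open("w11.pkl","rb"))
zoom(cc["color"],340,130,390,205,7,"pics/d11z.png",5);zoom(ss["color"],220,170,265,260,6,"pics/s11z.png",5);zoom(c["color"],270,190,370,300,6,"pics/w11z.png",5)
a=cv2.imread("pics/d11z.png");b=cv2.imread("pics/s11z.png")
h=max(a.shape[0],b.shape[0]);f=lambda i:cv2.copyMakeBorder(i,0,h-i.shape[0],0,10,0)
cv2.imwrite("pics/m11.png",np.hstack([f(a),f(b)]))
```

```text
(no output)
```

View pics/m11.png

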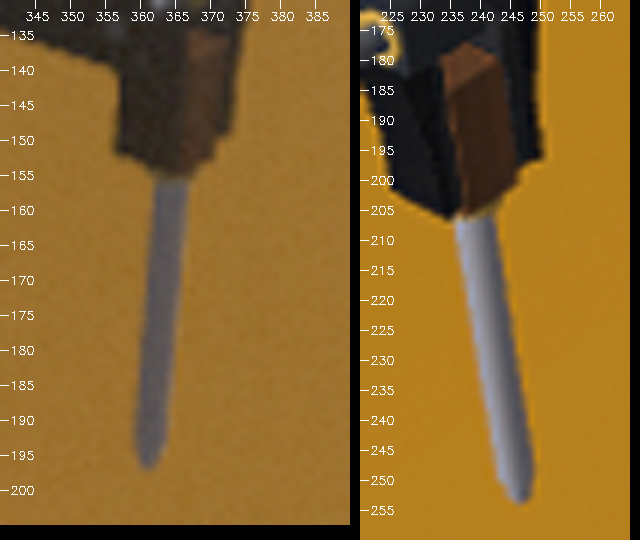

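View pics/w11z.png

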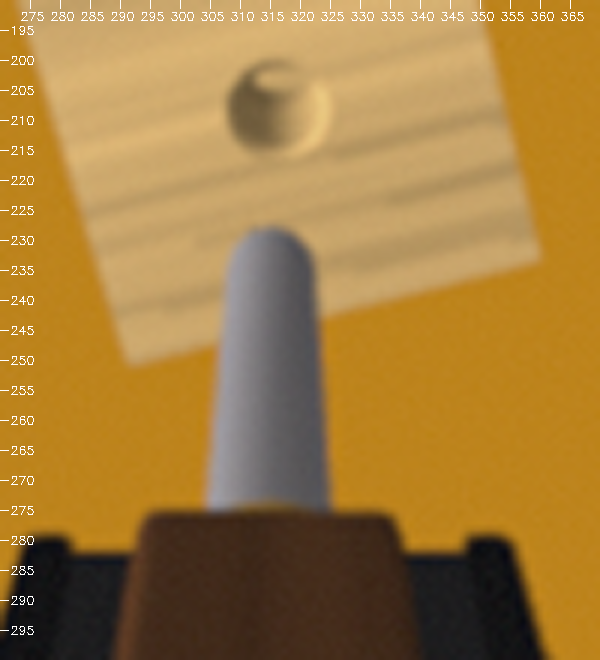

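Run:
```python
from st import *
import pickle
cc,ss=pickle.load(open("cs11.pkl","rb")); c,o=pickle.load(open("w11.pkl","rb"));W=wristcam(c,o);S=cam(ss);D=cam(cc)
M=R.from_rotvec(o["ee_rot"]).as_matrix()
a,_=tri([S,D],[(238.8,205.6),(364.2,155.3)]);b,e=tri([S,D],[(246.3,253.1),(360.7,196.2)])
print(a,b,e,(a-b)/np.linalg.norm(a-b))
print("tcp",o["tool_pos"])
# predicted axis pixels per camera assuming rod = tool axis
for h in (0,12,60,125):
    P=o["tool_pos"]+M[:,0]*(198.5-h); print(h,P.round(1),[proj(C,P)[0].round(1) for C in(S,D,W)])
# wrist: at shank mid, widths: axis px
```

```text
[ 500.90294287 -169.93918095  282.20641236] [ 500.10234853 -169.06728049  165.28792743] [-0.43145826 -0.06147005 -0.57615959  0.10486978] [ 0.00684711 -0.00745695  0.99994875]
tcp [ 498.95461147 -169.24989361  367.19977734]
0 [ 498.9 -169.3  168.7] [array([245.1, 251.6]), array([360.6, 195.3]), array([314.9, 232.6])]
12 [ 498.9 -169.3  180.7] [array([244.4, 247. ]), array([361. , 191.4]), array([314.9, 236.5])]
60 [ 498.9 -169.3  228.7] [array([241.3, 227.9]), array([362.2, 175. ]), array([315.1, 255.6])]
125 [ 498.9 -169.3  293.7] [array([236.8, 199.6]), array([364.1, 151.6]), array([315.4, 297. ])]
```

Request:
{"method": "apply_moves", "body": {"targets": [[[0,0,0],[0,-4,18],-0.8],[[0,0,0],[0,-7,34],-0.8],[[0,0,0],[0,-8,40],-0.8],[[0,0,0],[0,-8,40],-0.8],[[0,0,0],[0,-8,40],-0.8],[[0,0,0],[0,-8,40],-0.8],[[0,0,0],[0,-8,40],-0.8],[[0,0,0],[0,-8,34],-0.8],[[0,0,0],[0,-5,24],-0.8],[[0,0,0],[0,-3.6,15],-0.8],[[0,0,0],[0,0,0],-0.8],[[0,0,0],[0,0,0],-0.8]]}}

```text
clock: 17.27
tool_pos: [565.1, 155.1, 367.0]
ee_rot: [-1.213, 1.209, 1.212]
force: [0.4, -0.7, -2.5]
gripper_width: 21.7
```

```bash
cat > look.py <<'E'
import sys,pickle
from st import *
t=sys.argv[1]
o,M=state()
c=env.capture("wrist"); cc=env.capture("side");ss=env.capture("scene"); pickle.dump((c,o,cc,ss),open(f"l{t}.pkl","wb"))
zoom(c["color"],240,160,390,300,5,f"pics/w{t}.png");
zoom(cc["color"],225,180,295,300,5,"/tmp/a.png",5);zoom(ss["color"],330,130,400,250,5,"/tmp/b.png",5)
cv2.imwrite(f"pics/m{t}.png",np.hstack([cv2.imread("/tmp/a.png"),cv2.imread("/tmp/b.png")]))
E
python3 look.py 12
```

```text
t 17.27 p [565.1 155.1 367. ] F [ 0.4 -0.7 -2.5] M [ 0.09 -0.14 -0.03] w 21.7 q [ 0.36  0.42 -0.95  1.61  0.35  1.29  0.92]
axes x,y,z:
 [[-4.0e-04 -1.1e-03 -1.0e+00]
 [-1.0e+00 -3.8e-03  5.0e-04]
 [-3.8e-03  1.0e+00 -1.1e-03]]
```

View pics/w12.png

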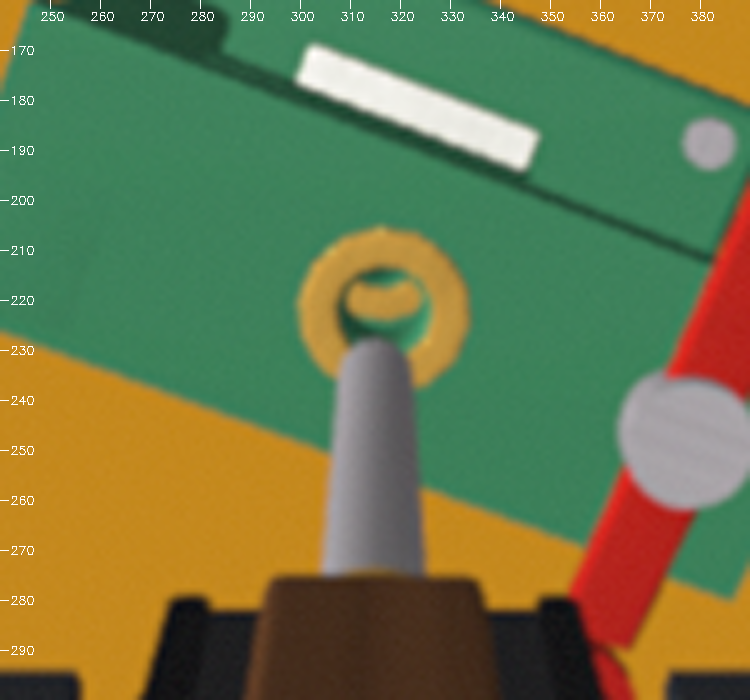

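View pics/m12.png

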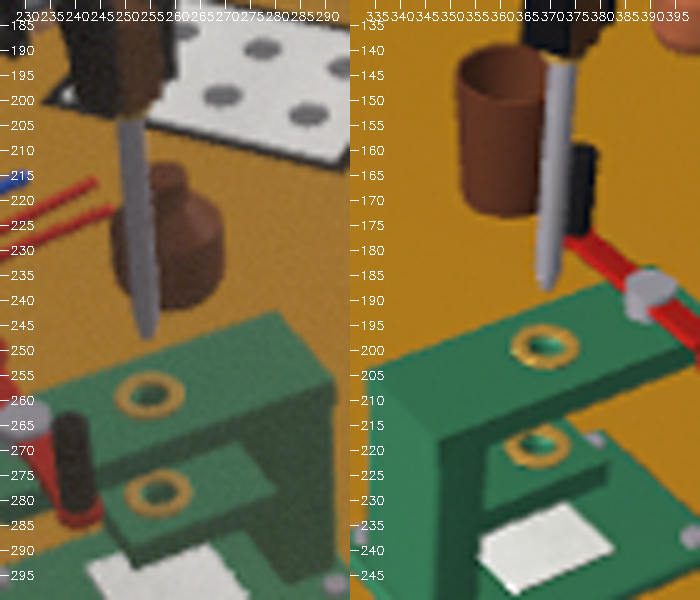

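Run:
```python
from st import *
import pickle
c,o,cc,ss=pickle.load(open("l12.pkl","rb"));W=wristcam(c,o);S=cam(ss);D=cam(cc)
print("tcp",o["tool_pos"],"wrist bore",atz(W,(316.2,221.2),134),"lower", )
n,e=tri([S,D],[(369,187.6),(254,247.2)]);b,e2=tri([S,D],[(368.6,199),(254.4,258.4)]);l,_=tri([S,D],[(330+187/5-.4,130+445/5-.4),(225+158/5-.4,180+492/5-.4)])
print("nose",n,e,"bore",b,e2,"low",l,"diff",b-n)
print("wrist nose at z", atz(W,(315,229.8),167))
```

```text
tcp [565.14651121 155.07877475 366.96625406] wrist bore [563.38880325 156.08502368 134.        ] lower
nose [566.44692995 155.02730994 165.1320385 ] [-0.33429807  0.05104449 -0.32747693 -0.04995163] bore [567.3616345  155.93180117 132.4983938 ] [-0.29653305  0.04351347 -0.28986515 -0.04245663] low [566.9397562  156.38442716  72.75293801] diff [  0.91470455   0.90449123 -32.6336447 ]
wrist nose at z [563.02428077 154.92797969 167.        ]
```

Request:
{"method": "apply_moves", "body": {"targets": [[[0,0,0],[0,-0.6,1.0],-0.8],[[0,0,0],[12,0,0],-0.8],[[0,0,0],[12,0,0],-0.8],[[0,0,0],[0,0,0],-0.8],[[0,0,0],[0,0,0],-0.8]]}}

```text
clock: 18.05
tool_pos: [565.8, 157.2, 343.2]
ee_rot: [-1.213, 1.207, 1.213]
force: [-0.2, -1.0, -1.5]
gripper_width: 21.7
```

```bash
python3 look.py 13
```

```text
t 18.05 p [565.8 157.2 343.2] F [-0.2 -1.  -1.5] M [ 0.11 -0.12  0.06] w 21.7 q [ 0.35  0.43 -0.94  1.65  0.37  1.25  0.91]
axes x,y,z:
 [[-0.0e+00  2.0e-04 -1.0e+00]
 [-1.0e+00 -5.2e-03  0.0e+00]
 [-5.2e-03  1.0e+00  2.0e-04]]
```

View pics/w13.png

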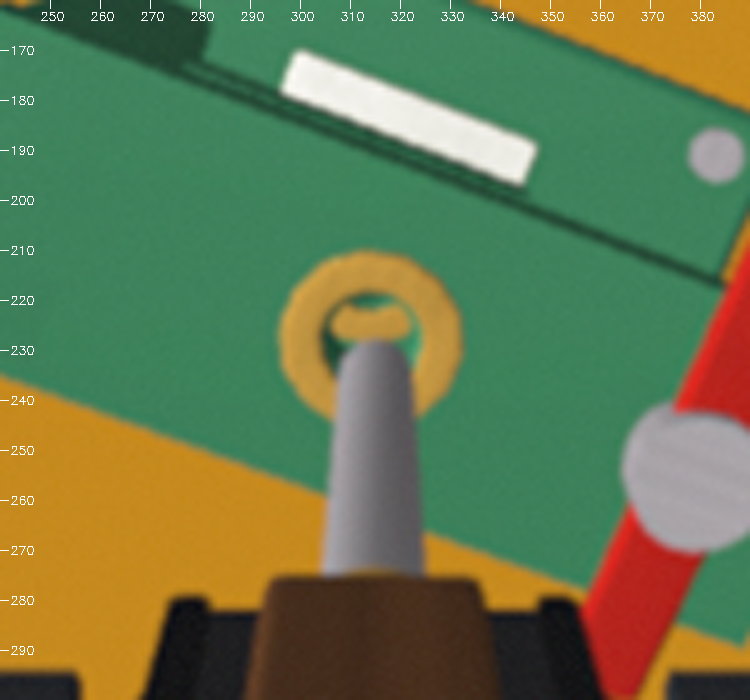

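View pics/m13.png

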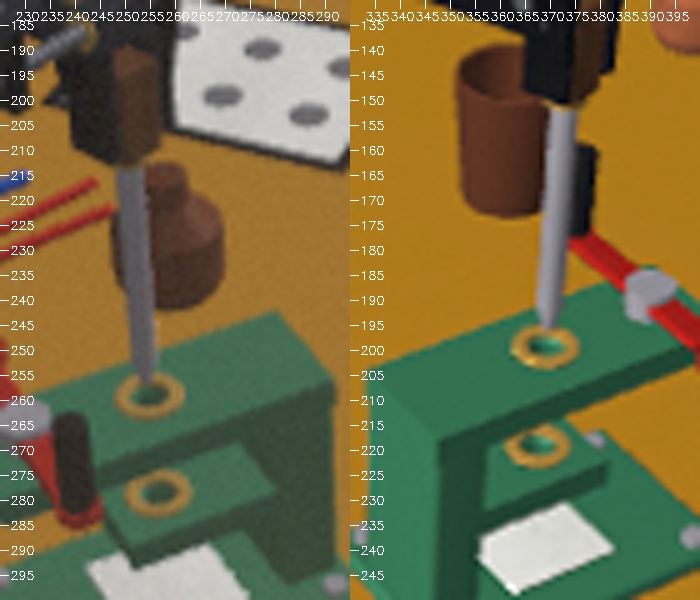

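Run:
```python
from st import *
import pickle
c,o,cc,ss=pickle.load(open("l13.pkl","rb"));W=wristcam(c,o);S=cam(ss);D=cam(cc)
M=R.from_rotvec(o["ee_rot"]).as_matrix()
print("tcp",o["tool_pos"],"wrist bore",atz(W,(313.8,227),134))
n,e=tri([S,D],[(369.2,194.6),(254,255.6)]);b,e2=tri([S,D],[(368.6,199),(254.4,258.4)])
print("nose",n,e,"bore",b,e2,"diff",b-n)
# far nose edge (3mm toward -x tool y... ) seen at row 227.6
for L in(198.5,201,203): print(L,proj(W,o["tool_pos"]+M@np.array([L,-3,0])),proj(W,o["tool_pos"]+M@np.array([L,0,0])))
```

```text
tcp [565.75081479 157.19742011 343.19462756] wrist bore [563.62595257 156.28625734 134.        ]
nose [566.00300537 158.27812424 143.12307007] [-0.52622472  0.07870876 -0.51267966 -0.07660021] bore [567.3616345  155.93180117 132.4983938 ] [-0.29653305  0.04351347 -0.28986515 -0.04245663] diff [  1.35862913  -2.34632308 -10.62467626]
198.5 [[314.91080368 236.04579326]] [[314.90884413 232.59376933]]
201 [[314.90438087 235.24930432]] [[314.90241744 231.82227534]]
203 [[314.89931454 234.62106558]] [[314.89734828 231.21377865]]
```

Request:
{"method": "apply_moves", "body": {"targets": [[[0,0,0],[0,0.6,-0.7],-0.8],[[0,0,0],[6,0,0],-0.8],[[0,0,0],[6,0,0],-0.8],[[0,0,0],[4,0,0],-0.8],[[0,0,0],[0,0,0],-0.8],[[0,0,0],[0,0,0],-0.8]]}}

```text
clock: 18.95
tool_pos: [565.2, 156.5, 327.4]
ee_rot: [-1.213, 1.206, 1.213]
force: [1.2, 0.2, -2.1]
gripper_width: 21.6
```

```bash
python3 look.py 14
```

```text
t 18.95 p [565.2 156.5 327.4] F [ 1.2  0.2 -2.1] M [ 0.16 -0.08 -0.01] w 21.6 q [ 0.35  0.45 -0.94  1.67  0.38  1.22  0.9 ]
axes x,y,z:
 [[ 3.0e-04  1.0e-04 -1.0e+00]
 [-1.0e+00 -5.1e-03 -3.0e-04]
 [-5.1e-03  1.0e+00  1.0e-04]]
```

View pics/w14.png

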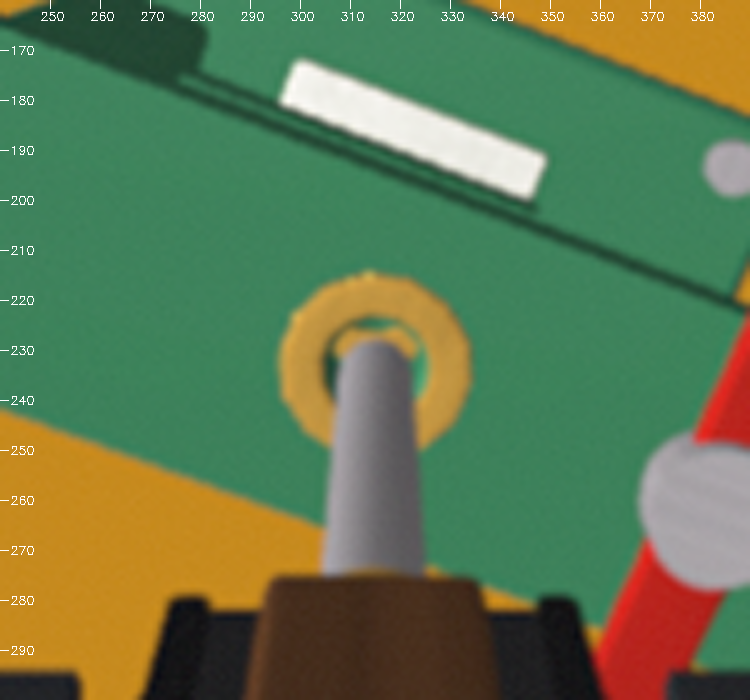

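View pics/m14.png

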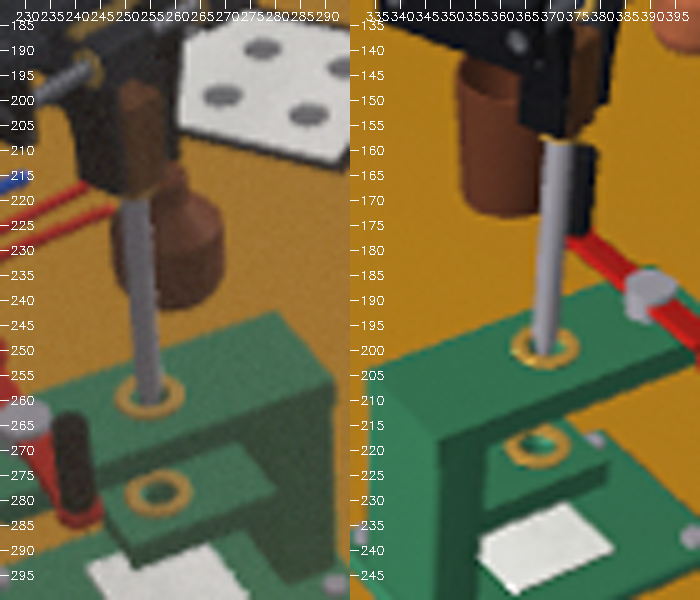

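Request:
{"method": "apply_moves", "body": {"targets": [[[0,0,0],[6,0,0],-0.8],[[0,0,0],[6,0,0],-0.8],[[0,0,0],[0,0,0],-0.8],[[0,0,0],[0,0,0],-0.8]]}}

```text
clock: 19.6
tool_pos: [565.1, 156.4, 315.2]
ee_rot: [-1.213, 1.207, 1.213]
force: [-0.5, -0.4, -1.8]
gripper_width: 21.6
```

Request:
{"method": "apply_moves", "body": {"targets": [[[0,0,0],[6,0,0],-0.8],[[0,0,0],[6,0,0],-0.8],[[0,0,0],[6,0,0],-0.8],[[0,0,0],[0,0,0],-0.8],[[0,0,0],[0,0,0],-0.8]]}}

```text
clock: 20.23
tool_pos: [565.2, 156.5, 297.3]
ee_rot: [-1.213, 1.207, 1.213]
force: [-0.0, -0.7, -1.5]
gripper_width: 21.9
```

```bash
python3 look.py 15
```

```text
t 20.23 p [565.2 156.5 297.3] F [-0.  -0.7 -1.5] M [ 0.15 -0.1  -0.  ] w 21.9 q [ 0.33  0.47 -0.92  1.71  0.41  1.17  0.88]
axes x,y,z:
 [[ 1.0e-04  1.0e-04 -1.0e+00]
 [-1.0e+00 -5.1e-03 -1.0e-04]
 [-5.1e-03  1.0e+00  1.0e-04]]
```

View pics/m15.png

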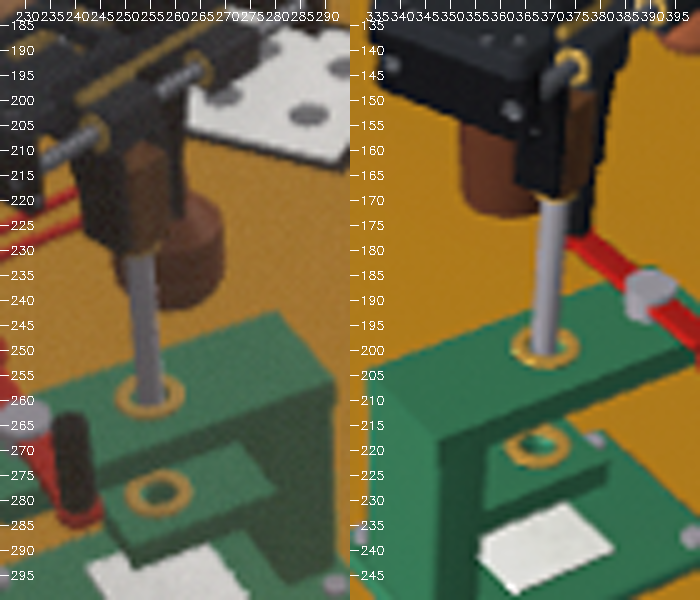

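View pics/w15.png

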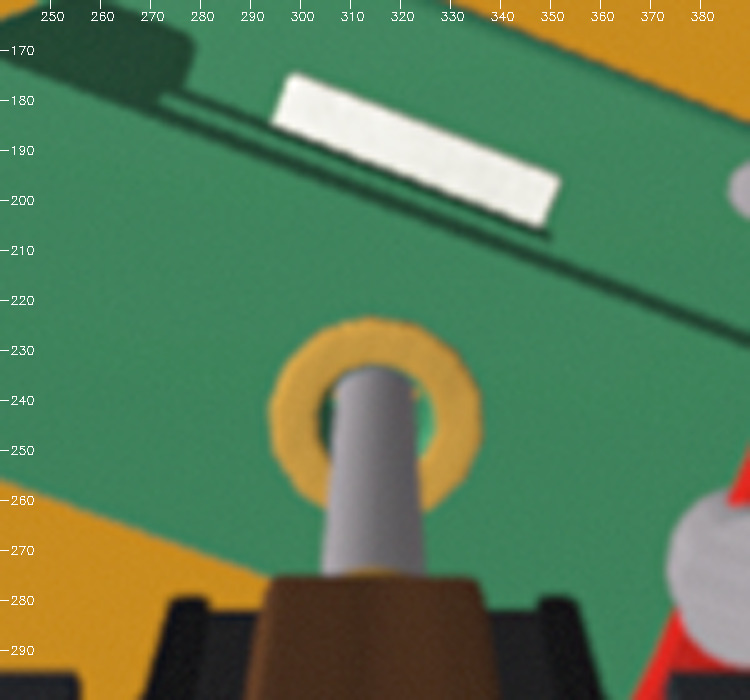

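Request:
{"method": "apply_moves", "body": {"targets": [[[0,0,0],[6,0,0],-0.8],[[0,0,0],[6,0,0],-0.8],[[0,0,0],[6,0,0],-0.8],[[0,0,0],[0,0,0],-0.8],[[0,0,0],[0,0,0],-0.8]]}}

```text
clock: 21.0
tool_pos: [565.2, 156.5, 279.3]
ee_rot: [-1.213, 1.207, 1.213]
force: [-0.3, -0.2, -1.6]
gripper_width: 21.3
```

```bash
python3 look.py 16
```

```text
t 21.0 p [565.2 156.5 279.3] F [-0.3 -0.2 -1.6] M [ 0.13 -0.14 -0.05] w 21.3 q [ 0.33  0.49 -0.91  1.73  0.42  1.14  0.86]
axes x,y,z:
 [[ 1.0e-04  0.0e+00 -1.0e+00]
 [-1.0e+00 -5.2e-03 -1.0e-04]
 [-5.2e-03  1.0e+00  0.0e+00]]
```

View pics/m16.png

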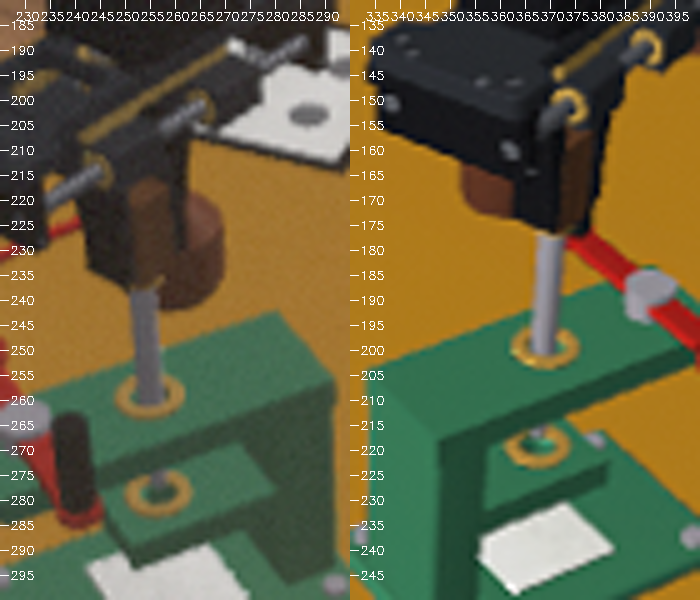

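The nose now hangs over the lower flange: side crop nose (157,485) against flange (158,492), scene crop nose (536,433) against flange (538,446). No contact force shows, so I'll continue down.

Request:
{"method": "apply_moves", "body": {"targets": [[[0,0,0],[5,0,0],-0.8],[[0,0,0],[5,0,0],-0.8],[[0,0,0],[5,0,0],-0.8],[[0,0,0],[0,0,0],-0.8]]}}

```text
clock: 21.65
tool_pos: [564.9, 156.3, 263.6]
ee_rot: [-1.213, 1.208, 1.214]
force: [0.1, 0.3, -1.3]
gripper_width: 21.3
```

Request:
{"method": "apply_moves", "body": {"targets": [[[0,0,0],[5,0,0],-0.8],[[0,0,0],[5,0,0],-0.8],[[0,0,0],[0,0,0],-0.8],[[0,0,0],[0,0,0],-0.8]]}}

```text
clock: 22.15
tool_pos: [565.2, 156.4, 254.3]
ee_rot: [-1.213, 1.207, 1.213]
force: [-0.4, -0.3, -2.1]
gripper_width: 21.5
```

Request:
{"method": "apply_moves", "body": {"targets": [[[0,0,0],[5,0,0],-0.8],[[0,0,0],[5,0,0],-0.8],[[0,0,0],[5,0,0],-0.8],[[0,0,0],[5,0,0],-0.8],[[0,0,0],[0,0,0],-0.8],[[0,0,0],[0,0,0],-0.8]]}}

```text
clock: 22.9
tool_pos: [565.2, 156.4, 234.3]
ee_rot: [-1.213, 1.207, 1.213]
force: [-0.1, 0.1, -1.8]
gripper_width: 22.1
```

```bash
python3 look.py 17
python3 - <<'E'
import pickle,cv2
c,o,cc,ss=pickle.load(open("l17.pkl","rb")); cv2.imwrite("pics/s17.png",ss["color"])
E
```

```text
t 22.9 p [565.2 156.4 234.3] F [-0.1  0.1 -1.8] M [ 0.07 -0.16 -0.  ] w 22.1 q [ 0.3   0.53 -0.88  1.78  0.47  1.06  0.82]
axes x,y,z:
 [[ 2.0e-04  0.0e+00 -1.0e+00]
 [-1.0e+00 -5.1e-03 -2.0e-04]
 [-5.1e-03  1.0e+00  0.0e+00]]
```

View pics/m17.png

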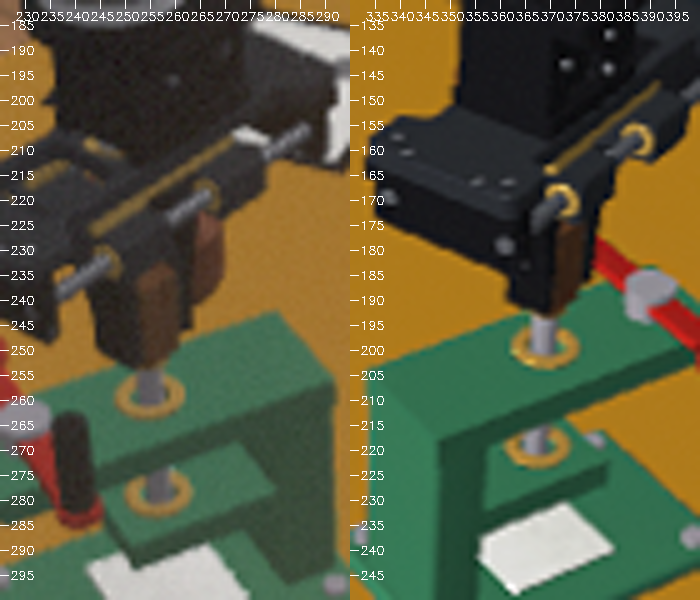

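View pics/s17.png

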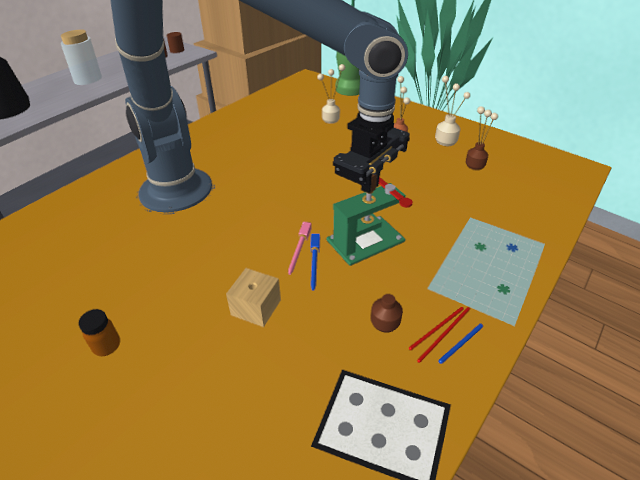

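Run:
```python
from plant import env
import numpy as np
print(np.abs(env.get_obs()["dq"]).max(), env.finish_job())
```

```text
the job is handed in; nothing more can be done
0.002969048228589703 None
```

The job is handed in, at about 23 s on the robot's clock. The gate is open, and the gripper holds the rod still and upright through both guides, with its nose between the lower arm and the pad.

**Gate:** I swung it by the knob until it met its stop, with about 18 N of resistance. Images afterwards put its heading within about 1° of fully open.

**Rod:** I gripped it by the dark handle with the jaws along world y, because it leaned about 2° in its stand. I then lowered it through the upper guide and the lower one.

**Last checks:**
- The only force on the tool was about -1.8 N vertically, roughly the rod's weight. There was no sideways contact.
- The last pictures show the shank passing through both flanges. The tool axis was vertical and the joints were still.
- The nose should be at z ≈ 34–36 mm, about 20 mm below the lower arm and about 20 mm above the pad. This is worked out from the grip geometry; the lower arm hides the nose, so I could not see it directly.

**What disagreed or went wrong:**
- The fixed cameras and the wrist camera differed by about 2–3 mm in x. I settled this by lining the nose up with the flange in the same picture.
- My first row of the gate swing had its shift along the wrong axes, so the gripper pressed down with about 14 N. I reversed it straight away.
- The pink and blue look-alikes stood upright in the first picture and had toppled by about 1.75 s. The fingertips passed well above them, so I believe they fell on their own, and I left them lying.
- I moved nothing near the vase, mug and jar. The vase and jar look unmoved in the last scene picture; the gripper partly hides the mug there.

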